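# Ready the cable-marking bench

### The arm

A 6-joint arm with a two-finger parallel gripper is mounted at the origin on the work surface. World frame = base frame: x ahead of the robot, y to its left, z up, the work surface at z = 0. Lengths are in m, angles in rad, forces in N, time in s.
With the tool pointing down it reaches from about 0.375 to 0.9 m from the base axis. Payload 3.1 kg.
Tool frame: the origin (TCP) lies midway between the tips of the shut fingers; the grasp point (between the pads) lies grip_point_offset behind it (grip_point_offset is the distance from the TCP to the grasp point, in m); y points along the fingers, z is the direction in which the jaws open and shut, and the axes are right-handed (so a half turn about y gives the same grasp; the last joint's range is limited). The gripper opens to 87 mm and grips with 3 to 60 N. Pads are 19 mm wide; open, the fingers measure 117 mm over their backs; the gripper's body (75 mm by 190 mm) begins 51 mm behind the grasp point.
Start: joints at [1.063, 0.527, 1.433, -0, 1.181, -0.178], TCP at [0.202, 0.592, 0.223] pointing down, gripper open.
Joint ranges: [-3.08, 3.08], [-0.75, 2.2], [0.22, 2.44], [-1.43, 4.57], [0, 2.65], [-2.85, 2.85]. Speed limits (rad/s): [2.79, 2.79, 3.14, 3.14, 3.14, 3.14].

### API

Orientations are given as a unit quaternion [x, y, z, w].
In Python, from rig import * gives the robot as it stands.
- The arm moves only by the tool jog_arm, never from a script. Its argument "increments" is a list that holds one entry, the list of rows, each a list of 7 numbers: the turn, a rotation vector about the world's x, y, z in degrees, then the shift along the world's x, y, z in m, then the closure, from -1 (fully open) to 1 (shut), so that 0 is half open. In form: [[[rx, ry, rz, x, y, z, jaw], ...]]. A call has 1 to 8 rows; each row is the pose to reach, as a shift and turn from the pose measured when the call began; what a row does not reach only later rows make up. A row lasts 1/10 s, in which the tool goes at most 50 mm and 8.59 degrees, less where a joint would pass 70% of its speed; a pose out of reach is approached as far as the arm can. A call with a gripper value outside its range is refused whole. The fingers move at their own pace and stop on an object; "squeeze" is the grip in N (left out, the last holds). Time passes only in rows, so rows that repeat a pose let the fingers close. It gives the time, the measured TCP pose, the force and the opening at its end, in the units of the state.
- get_obs(): the state, without advancing time (a new reading comes with each control period).
- camera(name): name is "scene" or "top" or "wrist"; returns the picture (480x640x3 uint8, red, green, blue); there is no depth.
- camera_info(name): a dict with "K" (3x3 intrinsics, pixels), "R" (3x3) and "t" (3): a world point X has camera coordinates R X + t. Camera axes: x right, y down, z forward; pixel columns grow to the right and rows downward; lengths in m; the calibration is good to about 2 mm. A picture is of the moment at which its call begins: read the wrist's pose just before it. camera_info takes no time and is no camera call; for the wrist camera it gives the pose at the moment of the call.
- hand_in(): hands the job in, once; it reports no verdict.
The state is a dict: "time": time; "q": joint angles; "joint_velocities": joint speeds; "joint_torque": joint torques, N m; "position": TCP position; "tool_rot": TCP orientation; "ft_force": force on the tool from outside, world axes, zero at the start; "moment": the same for the moment, N m; "grip_width": finger opening in m.
Only numpy, scipy, OpenCV 4.12 (cv2) and the standard library are available. Lean on these libraries where they do the work, as an engineer would, in place of code of your own. Each camera call takes 0.05 s, during which the arm holds its last target.

### The job

Get the cable-marking bench ready: stand every fallen square bottle upright inside the shallow steel tray, and slide the big white tape roll along the bench, without lifting it, until it lies wholly inside the painted ring of the station in use, which is the one with the tall connector on its block and not the one with the flat blanking cap. Only when all of that is in place, throw that same station's lever fully over, away from the robot. Do not throw the other lever, and leave everything else on the bench where it is.

Things in the scene. Friction and masses are not known exactly. Their poses are not given: they have to be found in the camera images.
- bottle1_mid (a point): closed square white bottle, 0.15 kg: body 44 x 44 mm, 73 mm long from its flat base, then a grey nozzle up to 22 mm thick, 110 mm long in all; starts lying on a flat side, nozzle roughly away from the robot. Point: on its long axis, 55 mm from the base; x points from base to nozzle (up when it stands), y and z are square to its flat sides. Three or four such bottles are present in a run; absent ones have no pose
- bottle2_mid (a point): closed square white bottle, 0.15 kg: body 44 x 44 mm, 73 mm long from its flat base, then a grey nozzle up to 22 mm thick, 110 mm long in all; starts lying on a flat side, nozzle roughly away from the robot. Point: on its long axis, 55 mm from the base; x points from base to nozzle (up when it stands), y and z are square to its flat sides. Three or four such bottles are present in a run; absent ones have no pose
- bottle3_mid (a point): closed square white bottle, 0.15 kg: body 44 x 44 mm, 73 mm long from its flat base, then a grey nozzle up to 22 mm thick, 110 mm long in all; starts lying on a flat side, nozzle roughly away from the robot. Point: on its long axis, 55 mm from the base; x points from base to nozzle (up when it stands), y and z are square to its flat sides. Three or four such bottles are present in a run; absent ones have no pose
- bottle4_mid (a point): closed square white bottle, 0.15 kg: body 44 x 44 mm, 73 mm long from its flat base, then a grey nozzle up to 22 mm thick, 110 mm long in all; starts lying on a flat side, nozzle roughly away from the robot. Point: on its long axis, 55 mm from the base; x points from base to nozzle (up when it stands), y and z are square to its flat sides. Three or four such bottles are present in a run; absent ones have no pose
- roll_mid (a point): big roll of white marking tape lying flat on the bench, 95 mm across, 36 mm high, with a 32 mm core that is not open to the fingers, about 0.25 kg, slides with ordinary friction; this point is its centre half-way up (18 mm), z up
- tray: shallow open steel tray, fixed: 140 mm (its x) by 300 mm (its y) outside, rim 13 mm high, walls and floor 4 mm thick; origin at the centre of its underside at bench height, x pointing away from the robot, z up
- ring_left (a point): centre of the white ring painted flat on the bench before the left station (+y side), ring 128 mm inside and 136 mm outside; x points from the ring towards that station's lever (165 mm on) and then its grey connector block (260 mm on from the ring)
- lever_left_tip (a point): centre of the black 26 mm ball on the left station's toggle lever; the 80 mm long, 10 mm thick rod turns about a level pivot 30 mm above the bench, 165 mm from the ring centre along the ring's x; the ball is about 95 to 110 mm above the bench
- lever_left (a joint): angle of the left lever: 0 leaning towards the robot and the ring, 1.0 rad thrown fully over, away from the robot (along the ring's x); 0.5 is upright; light friction (under 2 N at the ball), stays where it is left
- ring_right (a point): centre of the white ring painted flat on the bench before the right station (-y side), ring 128 mm inside and 136 mm outside; x points from the ring towards that station's lever (165 mm on) and then its grey connector block (260 mm on from the ring)
- lever_right_tip (a point): centre of the black 26 mm ball on the right station's toggle lever; the 80 mm long, 10 mm thick rod turns about a level pivot 30 mm above the bench, 165 mm from the ring centre along the ring's x; the ball is about 95 to 110 mm above the bench
- lever_right (a joint): angle of the right lever: 0 leaning towards the robot and the ring, 1.0 rad thrown fully over, away from the robot (along the ring's x); 0.5 is upright; light friction (under 2 N at the ball), stays where it is left
- connector_top (a point): centre of the top of the tall ribbed metal connector, 40 mm across and 60 mm tall, fixed upright on the block of one station (top 105 mm above the bench): that station is the one in use
- cap_top (a point): centre of the top of the flat metal blanking cap, 40 mm across and 11 mm tall, fixed on the block of the other station, which is out of use
- spray: bystander: plain round can, 52 mm across, 70 mm tall, standing between tray and left station; origin on its underside or at its middle; leave it where it is
- spool: bystander: black spool 56 mm across, 40 mm tall, between tray and right station; origin on its underside or at its middle; leave it where it is
- small_roll: bystander: small tape roll 60 mm across, 20 mm tall, lying flat in front of the can; origin on its underside or at its middle; leave it where it is
- adapter: bystander: stepped round steel adapter 44 mm across, 35 mm tall, in front of the spool; origin on its underside or at its middle; leave it where it is
Things that resemble listed ones, but are neither listed nor needed, are in the scene too. Leave any pink look-alike of the part that bears roll_mid alone. What is shaped like the part that bears bottle3_mid but green is not meant.

How it is judged:
By the outcome, as a careful person would: the job done as asked, in the order asked, and still so for the second after the job is handed in, with the robot touching nothing.
Of bottle1, bottle2, bottle3, bottle4 only 3 to 4 are there at a start; the rules pass over those that are not, and their reading is None.
At some moment in a run one of roll may be knocked a few centimetres aside while the robot is not near it.
Once in a run the grip may slacken for a moment while it holds something.
It also fails if it takes over 210 s, if anything falls off the work surface, if the arm or the gripper's body presses on something with over 40 N, if the wrist force passes 120 N, or if a joint passes its speed limit or range.

## Working session

There is one attempt and no reset: what is moved stays moved. The work goes in short steps, Python scripts to look and compute and a tool call to move; the robot and the scene stay as the last step left them, time stands still between calls to the robot, and variables do not carry over. Pictures are saved under pics/ and viewed, and the job is handed in when it is done.

Besides the shell and the picture viewer there is one more tool, called after "Emit:" as name(argument=value, ...) on one line, values as JSON. jog_arm: Moves the arm, as the interface text tells. Its arguments: {"type":"object","properties":{"increments":{"type":"array","items":{"type":"array","items":{"type":"array","items":{"type":"number"}}}},"squeeze":{"type":"number"}},"required":["increments"]}

```bash
ls; mkdir -p pics
cat > h.py <<'E'
from rig import *
import numpy as np, cv2
def save(n,im): cv2.imwrite(f'pics/{n}.png',cv2.cvtColor(im,cv2.COLOR_RGB2BGR))
E
python3 - <<'E'
from h import *
o=get_obs();print(o)
for n in('scene','top'):
    save(n+'0',camera(n));i=camera_info(n);print(n,i)
E
```

```text
pics
{'time': 0.0, 'q': array([ 1.06351246e+00,  5.28468916e-01,  1.43388021e+00, -3.65378505e-05,
        1.18139608e+00, -1.78496966e-01]), 'joint_velocities': array([ 1.35828309e-03,  8.00075475e-04,  3.67040172e-06,  5.41987873e-04,
       -1.30232392e-03, -3.59959290e-04]), 'joint_torque': array([ 1.96472394e-05, -4.40039492e+01, -1.76595175e+01,  6.32483256e-02,
        5.80889569e-02, -1.73126941e-04]), 'position': array([0.20143254, 0.59088581, 0.22157697]), 'tool_rot': array([ 0.69829458, -0.11596055,  0.11547131, -0.69685307]), 'ft_force': array([-0.06435124,  0.04730377, -0.67952313]), 'moment': array([-0.04932082,  0.02804833, -0.02324148]), 'grip_width': 0.08688466159635397}
scene {'K': array([[440.26228886,   0.        , 322.17954279],
       [  0.        , 440.26228886, 243.46313042],
       [  0.        ,   0.        ,   1.        ]]), 'R': array([[ 0.84842568,  0.52873181, -0.02482997],
       [ 0.2573065 , -0.45297063, -0.85358712],
       [-0.46256592,  0.71781632, -0.52035805]]), 't': array([-0.41838329, -0.00573706,  1.34852425])}
top {'K': array([[607.65642572,   0.        , 312.7636414 ],
       [  0.        , 607.65642572, 249.76109599],
       [  0.        ,   0.        ,   1.        ]]), 'R': array([[ 0.0076355 , -0.99986336, -0.01466162],
       [-0.98966198, -0.00545607, -0.14331574],
       [ 0.14321616,  0.01560434, -0.98956841]]), 't': array([0.08359105, 0.46761838, 1.63611865])}
```

View pics/top0.png

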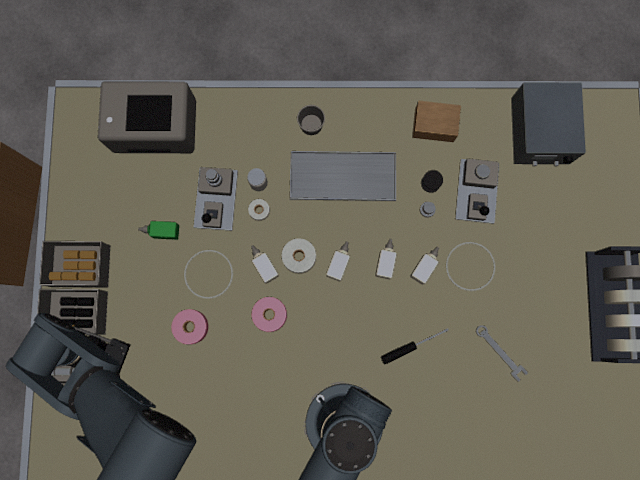

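View pics/scene0.png

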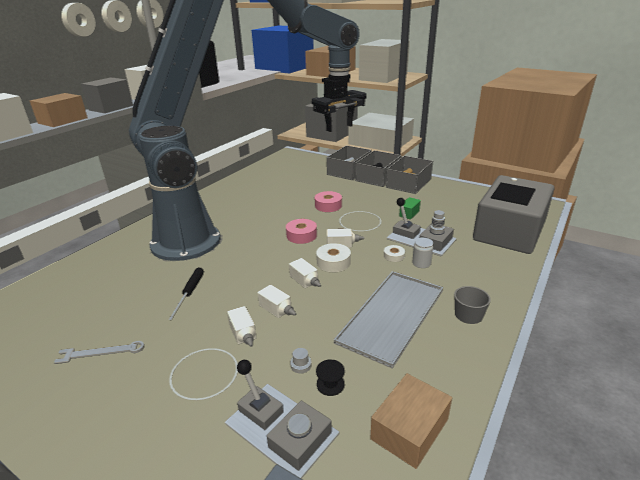

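```bash
cat >> h.py <<'E'
def ray(n,uv,z,info=None):
    i=info or camera_info(n);K,R,t=i['K'],i['R'],i['t']
    d=R.T@np.linalg.inv(K)@np.array([uv[0],uv[1],1.]);c=-R.T@t
    return c+d*(z-c[2])/d[2]
def proj(n,X,info=None):
    i=info or camera_info(n);p=i['K']@(i['R']@np.array(X)+i['t']);return p[:2]/p[2]
E
python3 - <<'E'
from h import *
im=cv2.cvtColor(cv2.imread('pics/top0.png'),cv2.COLOR_BGR2RGB)
a=cv2.resize(im[150:310,180:340],None,fx=3.7,fy=3.7,interpolation=cv2.INTER_CUBIC)
save('crop1',a); save('crop2',cv2.resize(im[150:310,320:510],None,fx=3.7,fy=3.7,interpolation=cv2.INTER_CUBIC))
hsv=cv2.cvtColor(im,cv2.COLOR_RGB2HSV)
print(hsv[264,338],hsv[255,290],hsv[175,340], hsv[300,300])
m=((hsv[...,1]<40)&(hsv[...,2]>185)).astype(np.uint8)
n,l,s,c=cv2.connectedComponentsWithStats(m)
for k in range(1,n):
    if s[k,4]>60: print(s[k],c[k])
E
```

```text
[111  15 170] [ 60   3 159] [107  16 115] [ 22  58 118]
```

View pics/crop1.png

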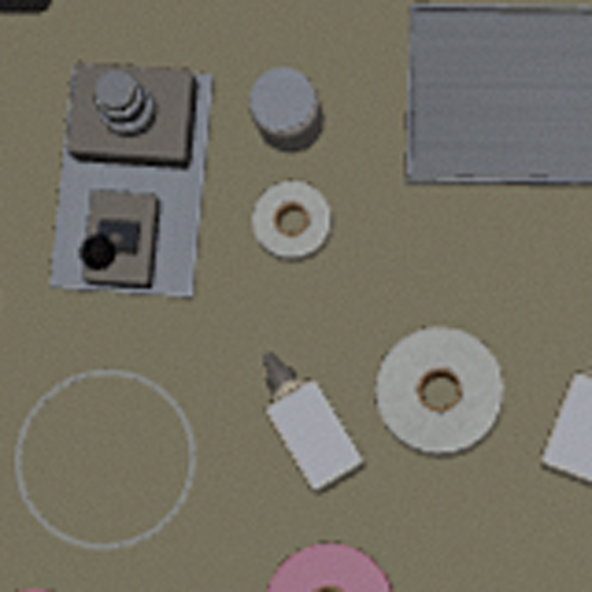

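View pics/crop2.png

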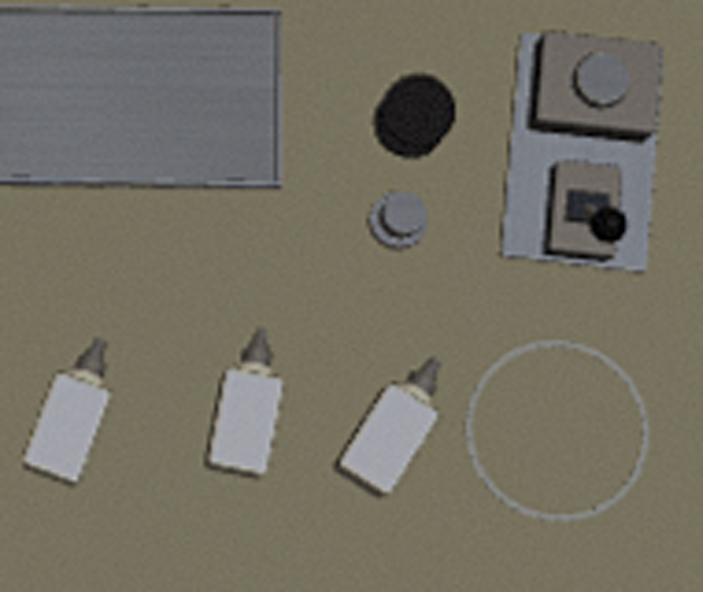

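Left station (213,175) carries the tall ribbed connector and the right one (482,172) the flat cap, so the left is in use. Possible bottles: white at (264,265), (338,264), (386,263), (426,266), and a green one at (163,230), rejected. Possible rolls: big white at (299,255), pink at (190,326) and (269,314), rejected, and the small roll at (259,209), a bystander. The crops confirm these choices.

```bash
cat > meas.py <<'E'
from h import *
def bottles(im,thr=150,draw=None):
    hsv=cv2.cvtColor(im,cv2.COLOR_RGB2HSV)
    m=((hsv[...,1]<35)&(hsv[...,2]>thr)).astype(np.uint8)
    n,l,s,c=cv2.connectedComponentsWithStats(m,connectivity=4)
    out=[]
    for k in range(1,n):
        if s[k,4]>150:
            cn=max(cv2.findContours((l==k).astype(np.uint8),cv2.RETR_EXTERNAL,cv2.CHAIN_APPROX_NONE)[0],key=len)
            out.append((s[k,4],c[k],cv2.boxPoints(cv2.minAreaRect(cn)),cv2.minEnclosingCircle(cn)))
    return out
E
python3 - <<'E'
from meas import *
np.set_printoptions(precision=4,suppress=True)
im=cv2.cvtColor(cv2.imread('pics/top0.png'),cv2.COLOR_BGR2RGB)
info=camera_info('top')
for a,c,b,ci in bottles(im,130):
    if a>2500: continue
    P=np.array([ray('top',p,.044,info)[:2] for p in b])
    e=P[1]-P[0];f=P[2]-P[1]
    L,W=(e,f) if np.linalg.norm(e)>np.linalg.norm(f) else (f,e)
    if L[0]<0:L=-L
    print(a,c,'ctr',P.mean(0),'LxW',np.linalg.norm(L),np.linalg.norm(W),'yawdeg',np.degrees(np.arctan2(L[1],L[0])),'circ',ray('top',ci[0],.036,info)[:2],ci[1])
# ring, tray
for nm,uv,z in [('ringL',(208.5,274),0),('ringR',(470.5,266.5),0),('trTL',(290,153),.013),('trTR',(395,153),.013),('trBL',(290,199.5),.013),('trBR',(395.5,200.5),.013),('ballL',(206.5,217.7),.1),('ballR',(484,210.5),.1),('pink1',(269,314),.036),('pink2',(190,326),.036),('small',(259,209),.02),('spray',(257,177),.07),('spool',(431,181),.04),('adapt',(428,208.5),.035),('conn',(212,174),.105),('cap',(482,171),.056)]:
    print(nm,ray('top',uv,z,info)[:2])
E
```

```text
1497 [346.9018  83.819 ] ctr [ 0.9438 -0.0236] LxW 0.9577136011450446 0.014903704272342033 yawdeg -89.93230091206344 circ [ 0.9533 -0.0261] 168.5008544921875
194 [617.4948  84.1649] ctr [ 0.9433 -0.7577] LxW 0.134595799549573 0.011903308560974761 yawdeg -89.93076914043682 circ [ 0.9467 -0.7617] 24.083288192749023
430 [ 47.4791 142.1628] ctr [0.7889 0.8389] LxW 0.28788314236374635 0.017445071707704516 yawdeg -0.027836738587325455 circ [0.7893 0.8344] 49.12493896484375
751 [474.3662 198.7643] ctr [ 0.6339 -0.3662] LxW 0.17184914811269697 0.1072482083046548 yawdeg -6.547000505234949 circ [ 0.6354 -0.3691] 35.107078552246094
208 [255.8125 176.3077] ctr [0.6721 0.2468] LxW 0.04367132344991997 0.043668233714895255 yawdeg -62.36286632152114 circ [0.6738 0.2478] 8.260810852050781
783 [216.5147 207.0026] ctr [0.6088 0.3588] LxW 0.17113828566328523 0.10668538311030366 yawdeg -3.241232574537723 circ [0.6111 0.3603] 35.000099182128906
350 [ 40.5286 233.8543] ctr [0.5152 0.8387] LxW 0.2533529965441682 0.016445502200839453 yawdeg -0.5578517285834338 circ [0.5153 0.8432] 45.334964752197266
260 [258
[... 1213 characters left out ...]
3 -0.7692] 9.013978004455566
173 [632.0578 344.8844] ctr [ 0.2151 -0.7608] LxW 0.03953889286620234 0.03152889975579945 yawdeg -89.56079619496391 circ [ 0.2151 -0.7656] 8.765953063964844
355 [ 27.1183 419.3577] ctr [-0.0026  0.839 ] LxW 0.1840464636642015 0.016862223180502504 yawdeg 0.273370118282343 circ [-0.0047  0.839 ] 36.01398468017578
ringL [0.4019 0.3783]
ringR [ 0.4274 -0.3524]
trTL [0.7486 0.1541]
trTR [ 0.7495 -0.1448]
trBL [0.613  0.1523]
trBR [ 0.6114 -0.1446]
ballL [0.5424 0.3697]
ballR [ 0.5653 -0.368 ]
pink1 [0.2904 0.2038]
pink2 [0.2566 0.4172]
small [0.5838 0.2385]
spray [0.6626 0.2405]
spool [ 0.661  -0.2403]
adapt [ 0.5841 -0.2314]
conn [0.661  0.3578]
cap [ 0.6856 -0.378 ]
```

Run:
```python
import rig;print([n for n in dir(rig) if not n.startswith('_')])
print(getattr(rig,'grip_point_offset',None))
from h import *
np.set_printoptions(precision=4,suppress=True)
from scipy.spatial.transform import Rotation as R
print(R.from_quat(get_obs()['tool_rot']).as_matrix())
i=camera_info('wrist'); o=get_obs(); print('cam in tool', R.from_quat(o['tool_rot']).as_matrix().T@((-i['R'].T@i['t'])-o['position']))
save('w0',camera('wrist'))
```

```text
['Unreachable', 'camera', 'camera_info', 'get_obs', 'grip_point_offset', 'hand_in']
0.0187
[[ 0.9464 -0.0009  0.3229]
 [-0.3229 -0.0017  0.9464]
 [-0.0003 -1.     -0.0019]]
cam in tool [-0.0762 -0.1617  0.0007]
```

View pics/w0.png

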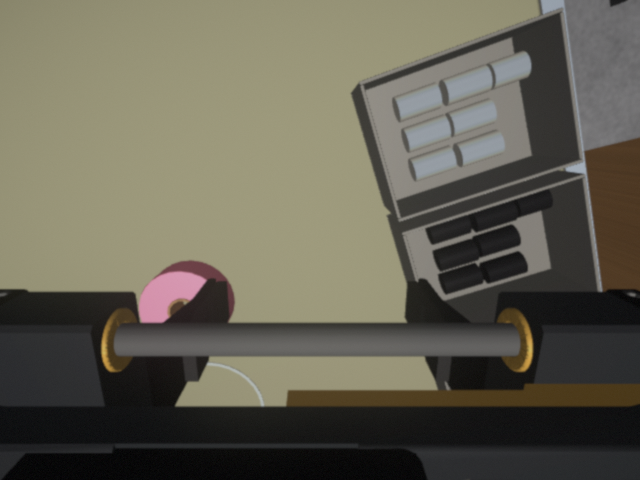

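```bash
cat > plan.py <<'E'
from h import *
from scipy.spatial.transform import Rotation as R
np.set_printoptions(precision=4,suppress=True)
def Rt(yaw,tilt,cam=1):
    "yaw deg of d; tilt deg: + tool points fwd(along d), - back. cam=1 far side, -1 near"
    y=np.radians(yaw);t=np.radians(tilt);k=np.array([0,0,1.]);d=np.array([np.cos(y),np.sin(y),0]);l=np.cross(k,d)
    a=-np.cos(t)*k+np.sin(t)*d; z=-l*cam
    return np.c_[np.cross(a,z),a,z]
def go(grasp,yaw,tilt,cam=1,tip=False):
    o=get_obs();R0=R.from_quat(o['tool_rot']).as_matrix();R1=Rt(yaw,tilt,cam)
    tcp=np.array(grasp,float)+(0 if tip else grip_point_offset)*R1[:,1]
    rv=np.degrees(R.from_matrix(R1@R0.T).as_rotvec())
    print('t',round(o['time'],2),'turn',rv.round(1),'|%.0f|'%np.linalg.norm(rv),'shift',(tcp-o['position']).round(4),'now',o['position'].round(3),'w',o['grip_width'].round(4),'F',o['ft_force'].round(1))
E
python3 - <<'E'
from plan import *
go([.4254,.2231,.2],31.6,-35)
E
```

```text
Traceback (most recent call last):
  File "plan.py", line 13, in go
    print('t',round(o['time'],2),'turn',rv.round(1),'|%.0f|'%np.linalg.norm(rv),'shift',(tcp-o['position']).round(4),'now',o['position'].round(3),'w',o['grip_width'].round(4),'F',o['ft_force'].round(1))
                                                                                                                                                      ^^^^^^^^^^^^^^^^^^^^^
AttributeError: 'float' object has no attribute 'round'
```

```bash
sed -i "s/o\['grip_width'\].round(4)/round(o['grip_width'],4)/" plan.py
python3 - <<'E'
from plan import *
go([.4254,.2231,.2],31.6,-35)
E
```

```text
t 0.15 turn [ -43.2   -4.9 -124.7] |132| shift [ 0.2148 -0.3736 -0.0371] now [0.202 0.591 0.222] w 0.0869 F [ 0.8 -0.6  0.5]
```

Emit:
jog_arm(increments=[[[0,0,-65,0.1,-0.2,0.02,-0.4],[0,0,-65,0.1,-0.2,0.02,-0.4],[0,0,-65,0.1,-0.2,0.02,-0.4],[0,0,-65,0.1,-0.2,0.02,-0.4],[0,0,-65,0.1,-0.2,0.02,-0.4],[0,0,-65,0.1,-0.2,0.02,-0.4],[0,0,-65,0.1,-0.2,0.02,-0.4],[0,0,-65,0.1,-0.2,0.02,-0.4]]])

```text
time: 0.95
position: [0.3017, 0.3905, 0.2417]
tool_rot: [0.525, -0.474, 0.473, -0.524]
ft_force: [0.1, -0.1, -0.3]
grip_width: 0.0612
```

Run:
```python
from plan import *
go([.4254,.2231,.16],31.6,-35); print(get_obs()['q'])
```

```text
t 0.95 turn [-33.1  16.2 -62.1] |72| shift [ 0.1146 -0.173  -0.097 ] now [0.302 0.391 0.242] w 0.0612 F [ 0.1 -0.1 -0.3]
[0.6854 0.326  1.7314 0.0014 1.0857 0.583 ]
```

Emit:
jog_arm(increments=[[[-31,15,-58,0.11,-0.165,-0.04,-0.4],[-31,15,-58,0.11,-0.165,-0.04,-0.4],[-31,15,-58,0.11,-0.165,-0.04,-0.4],[-31,15,-58,0.11,-0.165,-0.04,-0.4],[-31,15,-58,0.11,-0.165,-0.04,-0.4],[-31,15,-58,0.11,-0.165,-0.04,-0.4],[-31,15,-58,0.11,-0.165,-0.04,-0.4],[-31,15,-58,0.11,-0.165,-0.04,-0.4]]])

```text
time: 1.75
position: [0.4119, 0.2256, 0.2013]
tool_rot: [0.402, -0.589, 0.701, -0.015]
ft_force: [-0.3, -0.9, -0.2]
grip_width: 0.0609
```

Run:
```python
from plan import *
go([.4254,.2231,.027],31.6,-35); print(get_obs()['q']);im=camera('top')
save('t1',cv2.resize(im[150:350,150:420],None,fx=2.9,fy=2.9)); save('s1',camera('scene'))
```

```text
t 1.75 turn [-1.9  1.1 -3.9] |4| shift [ 0.0043 -0.0081 -0.1896] now [0.412 0.226 0.201] w 0.0609 F [-0.3 -0.9 -0.2]
[ 0.3496  0.6238  1.4689 -0.132   1.6124  1.3287]
```

View pics/t1.png

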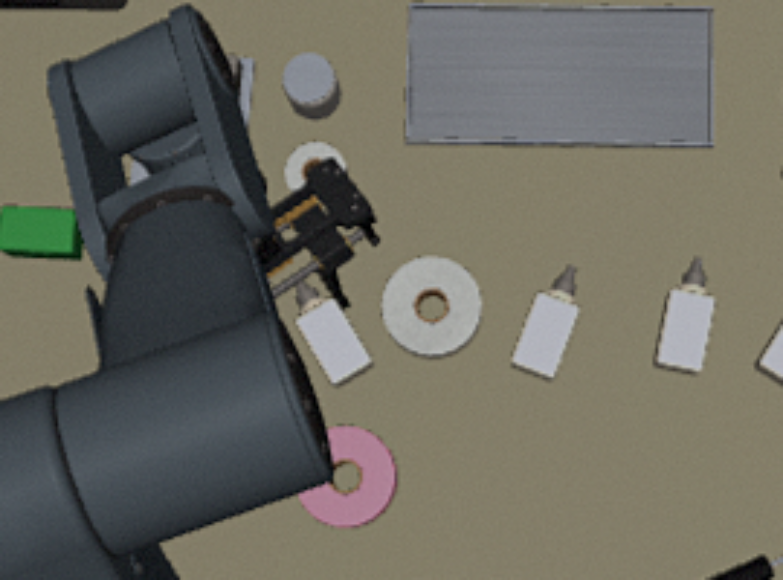

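View pics/s1.png

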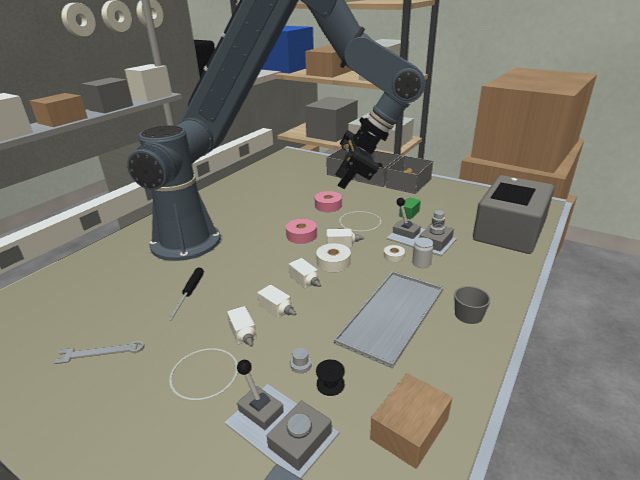

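Run:
```python
from plan import *
go([.4254,.2231,.06],31.6,-30); go([.4254,.2231,.027],31.6,-30)
```

```text
t 1.85 turn [ 0.7 -3.1 -4.1] |5| shift [ 0.0045 -0.0071 -0.1564] now [0.413 0.225 0.2  ] w 0.0607 F [-0.1 -0.5 -0.4]
t 1.85 turn [ 0.7 -3.1 -4.1] |5| shift [ 0.0045 -0.0071 -0.1894] now [0.413 0.225 0.2  ] w 0.0607 F [-0.1 -0.5 -0.4]
```

Emit:
jog_arm(increments=[[[0.7,-3.1,-4.1,0.0045,-0.007,-0.02,-0.4],[0.7,-3.1,-4.1,0.0045,-0.007,-0.05,-0.4],[0.7,-3.1,-4.1,0.0045,-0.007,-0.08,-0.4],[0.7,-3.1,-4.1,0.0045,-0.007,-0.11,-0.4],[0.7,-3.1,-4.1,0.0045,-0.007,-0.14,-0.4],[0.7,-3.1,-4.1,0.0045,-0.007,-0.14,-0.4]]])

```text
time: 2.45
position: [0.4146, 0.2176, 0.058]
tool_rot: [0.365, -0.606, 0.706, -0.009]
ft_force: [-1.2, -0.4, 0.2]
grip_width: 0.0608
```

Run:
```python
from plan import *
go([.4254,.2231,.027],31.6,-30)
im=camera('top')
save('t2',cv2.resize(im[150:350,150:420],None,fx=2.9,fy=2.9)); save('w2',camera('wrist')); save('s2',cv2.resize(camera('scene')[120:320,220:480],None,fx=3,fy=3))
```

```text
t 2.45 turn [ 0.1 -0.4 -0.2] |0| shift [ 0.0028  0.0006 -0.0472] now [0.415 0.218 0.058] w 0.0608 F [-1.2 -0.4  0.2]
```

View pics/w2.png

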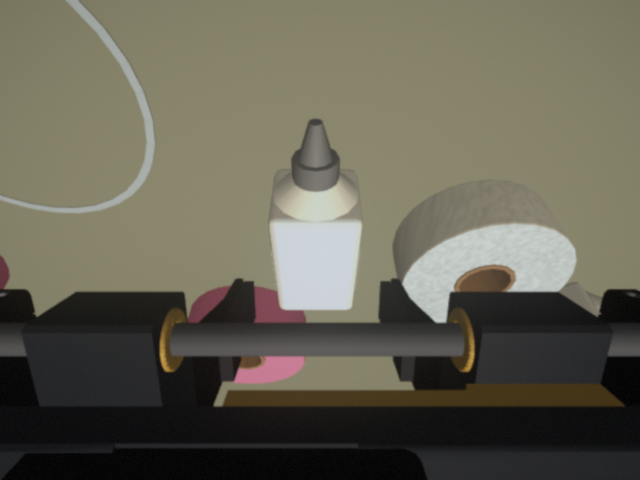

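View pics/s2.png

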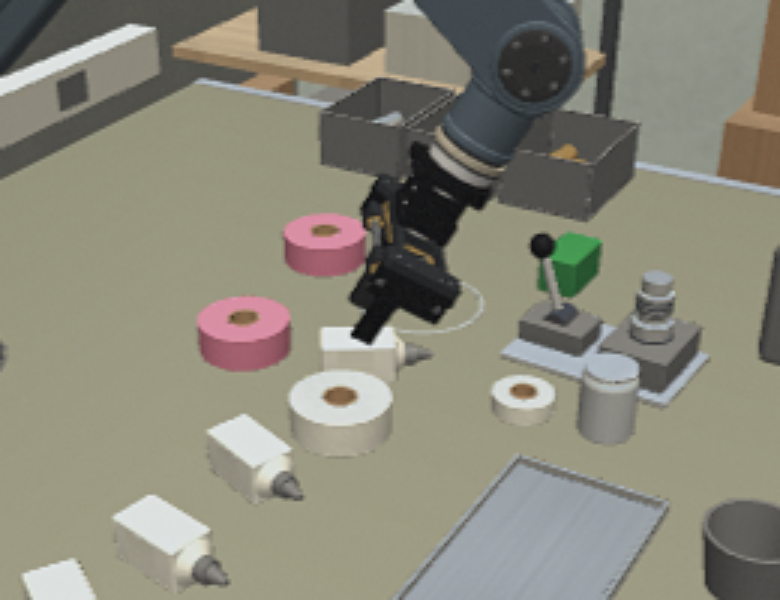

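The bottle sits centred between the fingers, at about (316,250) in the wrist view. The roll is clear to the right and the lever is clear of the gripper. Descend and grip.

Emit:
jog_arm(increments=[[[0,0,0,0.003,0,-0.02,-0.4],[0,0,0,0.003,0,-0.035,-0.4],[0,0,0,0.003,0,-0.047,-0.4],[0,0,0,0.003,0,-0.047,-0.4],[0,0,0,0.003,0,-0.047,0.3],[0,0,0,0.003,0,-0.047,0.3],[0,0,0,0.003,0,-0.047,0.3],[0,0,0,0.003,0,-0.047,0.3]]], squeeze=30)

```text
time: 3.4
position: [0.4208, 0.2189, 0.0148]
tool_rot: [0.362, -0.607, 0.707, -0.011]
ft_force: [-0.7, 1.0, 1.0]
grip_width: 0.0439
```

Emit:
jog_arm(increments=[[[0,0,0,0,0,0.02,0.3],[0,0,0,0,0,0.05,0.3],[0,0,0,0,0,0.09,0.3],[0,0,0,0,0,0.13,0.3],[0,0,0,0,0,0.14,0.3]]])

```text
time: 3.9
position: [0.4229, 0.2195, 0.1582]
tool_rot: [0.359, -0.608, 0.708, -0.014]
ft_force: [0.6, 0.5, -1.6]
grip_width: 0.0436
```

Run:
```python
from plan import *
go([.55,.2,.2],15,45)
go([.66,.11,.1],5,60)
save('w3',camera('wrist'))
```

```text
t 3.9 turn [ 29.7 -68.5 -14.2] |76| shift [ 0.1399 -0.0161  0.0285] now [0.423 0.22  0.158] w 0.0436 F [ 0.6  0.5 -1.6]
t 3.9 turn [ 28.5 -85.5 -20.9] |93| shift [ 0.2532 -0.1081 -0.0676] now [0.423 0.22  0.158] w 0.0436 F [ 0.6  0.5 -1.6]
```

View pics/w3.png

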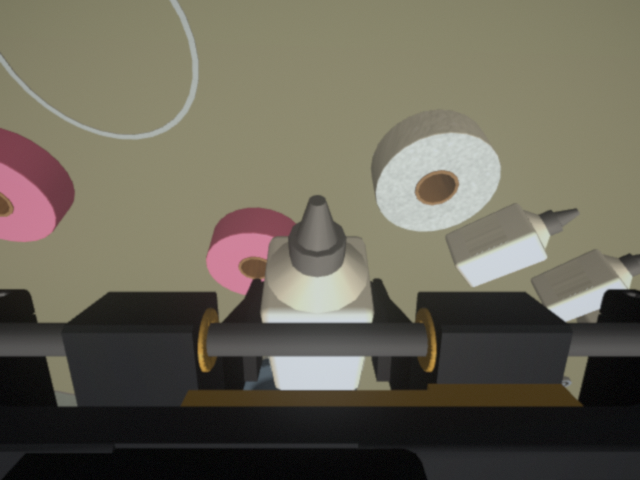

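Emit:
jog_arm(increments=[[[26,-60,-12,0.12,-0.014,0.04,0.3],[26,-60,-12,0.12,-0.014,0.04,0.3],[26,-60,-12,0.12,-0.014,0.04,0.3],[26,-60,-12,0.12,-0.014,0.04,0.3],[26,-60,-12,0.12,-0.014,0.04,0.3],[26,-60,-12,0.12,-0.014,0.04,0.3],[26,-60,-12,0.12,-0.014,0.04,0.3],[26,-60,-12,0.12,-0.014,0.04,0.3]]])

```text
time: 4.75
position: [0.537, 0.2135, 0.1946]
tool_rot: [0.073, 0.7, -0.643, 0.302]
ft_force: [-1.3, 1.4, -1.5]
grip_width: 0.0437
```

Run:
```python
from plan import *
print(get_obs()['q'])
go([.66,.115,.11],5,60)
save('w4',camera('wrist'));save('s4',camera('scene'))
```

```text
[0.1333 0.3836 2.0034 0.4179 0.2382 0.9851]
t 4.75 turn [  6.6 -28.2 -13.8] |32| shift [ 0.1392 -0.0971 -0.0939] now [0.537 0.214 0.195] w 0.0437 F [-1.3  1.4 -1.5]
```

View pics/s4.png

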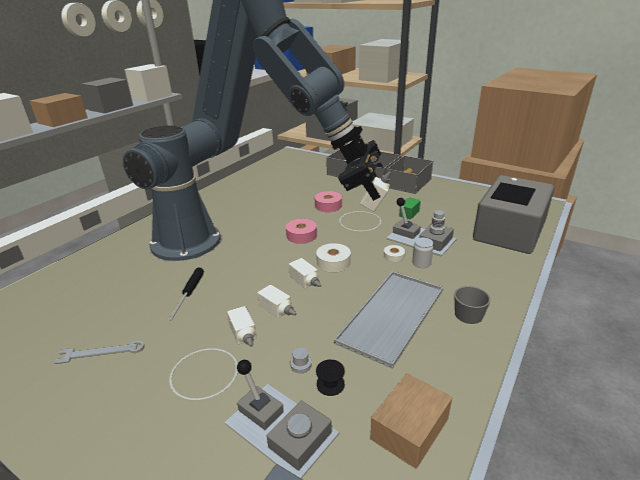

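Emit:
jog_arm(increments=[[[1,-4,-2,0.05,-0.04,0,0.3],[2,-8,-4,0.09,-0.07,0,0.3],[3,-12,-6,0.12,-0.09,0,0.3],[4,-17,-8,0.139,-0.097,0,0.3],[5,-22,-11,0.139,-0.097,-0.01,0.3],[6.6,-28,-13.8,0.139,-0.097,-0.02,0.3],[6.6,-28,-13.8,0.139,-0.097,-0.03,0.3],[6.6,-28,-13.8,0.139,-0.097,-0.03,0.3]]])

```text
time: 5.65
position: [0.6171, 0.1889, 0.1836]
tool_rot: [0.182, 0.708, -0.586, 0.35]
ft_force: [0.9, 0.3, -2.0]
grip_width: 0.0439
```

Run:
```python
from plan import *
print(get_obs()['q'])
go([.68,.115,.065],5,60)
save('s5',camera('scene')[80:330,250:560]);save('t5',camera('top')[100:350,150:450])
```

```text
[ 0.0061  0.513   2.0328  2.1516  0.2946 -0.7545]
t 5.65 turn [ -1.1 -15.3 -11.8] |19| shift [ 0.079  -0.0725 -0.128 ] now [0.617 0.189 0.184] w 0.0439 F [ 0.9  0.3 -2. ]
```

View pics/s5.png

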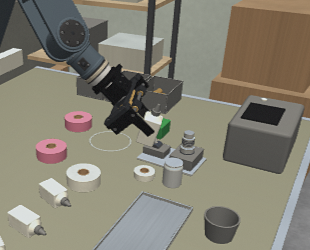

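View pics/t5.png

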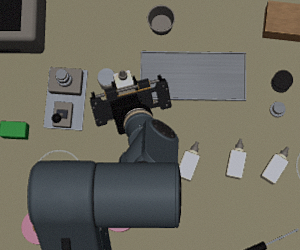

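Emit:
jog_arm(increments=[[[-1,-15,-12,0.079,-0.072,-0.02,0.3],[-1,-15,-12,0.079,-0.072,-0.02,0.3],[-1,-15,-12,0.079,-0.072,-0.02,0.3],[-1,-15,-12,0.079,-0.072,-0.02,0.3],[-1,-15,-12,0.079,-0.072,-0.02,0.3],[-1,-15,-12,0.079,-0.072,-0.02,0.3],[-1,-15,-12,0.079,-0.072,-0.02,0.3],[-1,-15,-12,0.079,-0.072,-0.02,0.3]]])

```text
time: 6.55
position: [0.6953, 0.1171, 0.163]
tool_rot: [0.326, 0.63, -0.597, 0.376]
ft_force: [0.5, -0.7, -2.0]
grip_width: 0.0438
```

Run:
```python
from plan import *
print(get_obs()['q'])
go([.68,.115,.065],5,60)
save('s6',cv2.resize(camera('scene')[120:380,250:550],None,fx=2.5,fy=2.5));save('w6',camera('wrist'))
```

```text
[-0.0396  0.7029  2.0352  2.9564  0.6407 -1.4799]
t 6.55 turn [-0.3 -0.5  0.1] |1| shift [ 0.0008 -0.0007 -0.1073] now [0.695 0.117 0.163] w 0.0438 F [ 0.5 -0.7 -2. ]
```

View pics/s6.png

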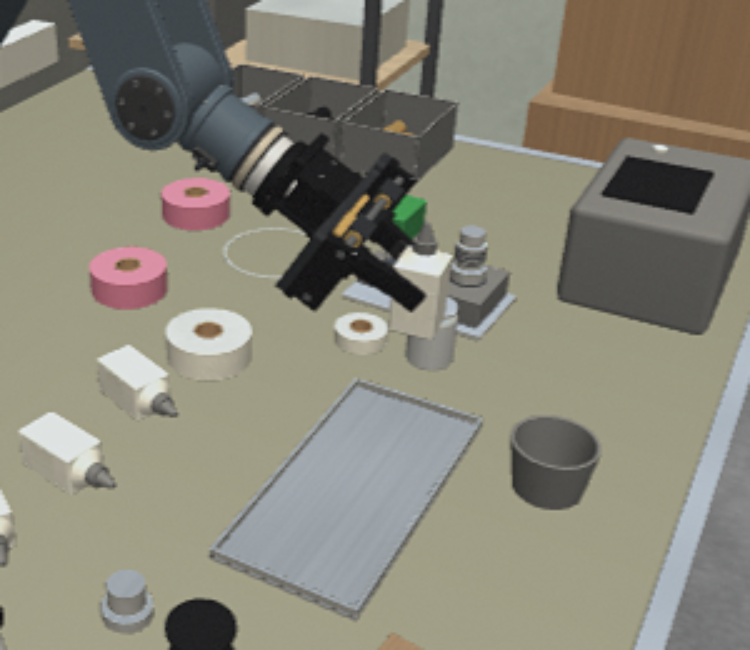

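View pics/w6.png

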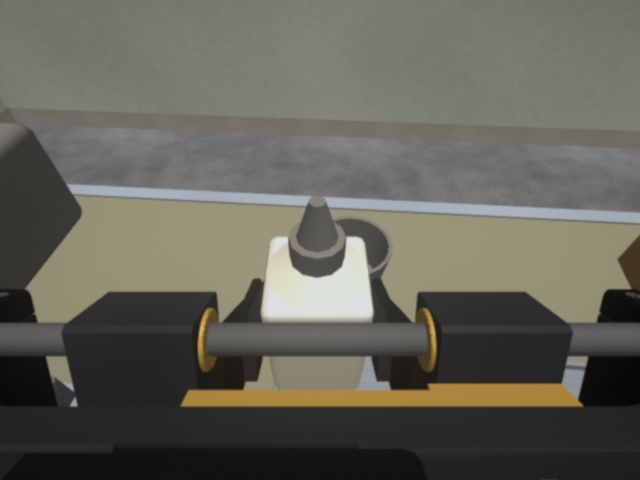

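Emit:
jog_arm(increments=[[[0,0,0,0,-0.009,-0.03,0.3],[0,0,0,0,-0.009,-0.06,0.3],[0,0,0,0,-0.009,-0.09,0.3],[0,0,0,0,-0.009,-0.105,0.3],[0,0,0,0,-0.009,-0.109,0.3],[0,0,0,0,-0.009,-0.111,0.3],[0,0,0,0,-0.009,-0.113,0.3],[0,0,0,0,-0.009,-0.113,0.3]]])

```text
time: 7.45
position: [0.6958, 0.1079, 0.0512]
tool_rot: [0.327, 0.629, -0.596, 0.376]
ft_force: [-1.2, 0.6, -1.7]
grip_width: 0.0441
```

Run:
```python
from plan import *
go([.68,.106,.051],5,60)
save('s7',cv2.resize(camera('scene')[180:380,300:550],None,fx=3,fy=3))
```

```text
t 7.45 turn [-0.3 -0.4  0.2] |0| shift [ 0.0003 -0.0005 -0.0096] now [0.696 0.108 0.051] w 0.0441 F [-1.2  0.6 -1.7]
```

View pics/s7.png

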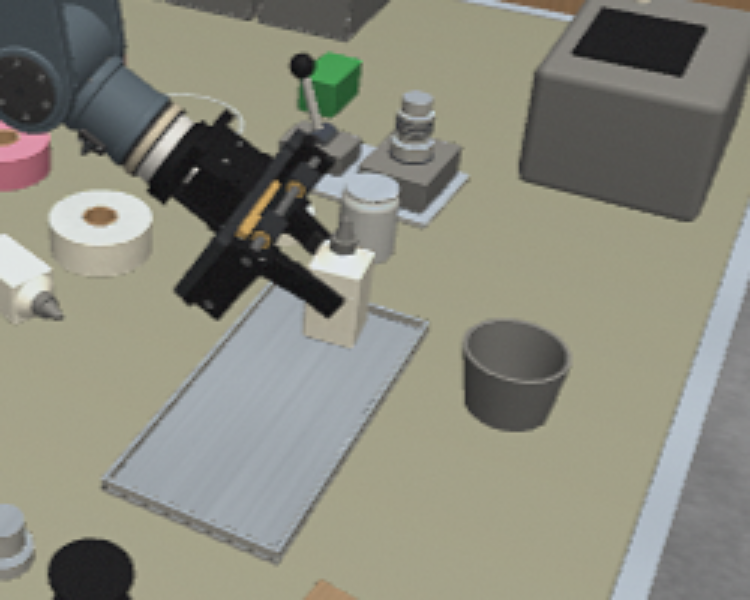

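The bottle is upright over the tray floor with its base about at (330,340) in the crop. Lower gently to contact.

Emit:
jog_arm(increments=[[[0,0,0,0,0,-0.003,0.3],[0,0,0,0,0,-0.005,0.3],[0,0,0,0,0,-0.007,0.3],[0,0,0,0,0,-0.007,0.3]]])

```text
time: 7.9
position: [0.6962, 0.108, 0.0456]
tool_rot: [0.328, 0.629, -0.596, 0.377]
ft_force: [-3.5, 1.3, 4.4]
grip_width: 0.044
```

Emit:
jog_arm(increments=[[[0,0,0,0,0,-0.002,0.3],[0,0,0,0,0,-0.003,0.3],[0,0,0,0,0,-0.003,0.3]]])

```text
time: 8.2
position: [0.6963, 0.1081, 0.0455]
tool_rot: [0.329, 0.628, -0.595, 0.379]
ft_force: [-8.7, -0.5, 11.6]
grip_width: 0.0433
```

Emit:
jog_arm(increments=[[[0,0,0,0,0,0.002,0.3],[0,0,0,0,0,0.002,-0.05],[0,0,0,0,0,0.002,-0.1],[0,0,0,0,0,0.002,-0.35],[0,0,0,0,0,0.002,-0.35],[0,0,0,-0.013,-0.001,0.008,-0.35],[0,0,0,-0.035,-0.003,0.02,-0.35],[0,0,0,-0.06,-0.005,0.035,-0.35]]])

```text
time: 9.0
position: [0.6363, 0.103, 0.0807]
tool_rot: [0.33, 0.627, -0.595, 0.38]
ft_force: [-0.6, -0.4, -0.6]
grip_width: 0.0583
```

Emit:
jog_arm(increments=[[[0,0,0,-0.043,-0.004,0.03,-0.35],[0,0,0,-0.08,-0.01,0.08,-0.35],[0,20,0,-0.1,-0.02,0.12,-0.35],[0,30,0,-0.12,-0.04,0.13,-0.35],[0,40,0,-0.14,-0.06,0.13,-0.35],[0,50,0,-0.16,-0.08,0.13,-0.35],[0,60,0,-0.18,-0.1,0.13,-0.35],[0,60,0,-0.18,-0.1,0.13,-0.35]]])

```text
time: 9.8
position: [0.5045, 0.075, 0.2032]
tool_rot: [0.212, 0.728, -0.591, 0.276]
ft_force: [0.1, 1.0, -0.5]
grip_width: 0.0585
```

Run:
```python
from plan import *
from meas import *
print(get_obs()['q'])
im=camera('top');info=camera_info('top')
save('t8',im);save('s8',camera('scene'))
for a,c,b,ci in bottles(im,130):
    if a>1000 or a<230 or c[1]<100: continue
    P=np.array([ray('top',p,.044,info)[:2] for p in b])
    e=P[1]-P[0];f=P[2]-P[1]
    L,W=(e,f) if np.linalg.norm(e)>np.linalg.norm(f) else (f,e)
    if L[0]<0:L=-L
    print(a,c,'ctr',P.mean(0),'LxW',np.linalg.norm(L),np.linalg.norm(W),'yawdeg',np.degrees(np.arctan2(L[1],L[0])))
```

```text
[-0.3321  0.344   2.2864  1.8095  0.4323 -0.5544]
867 [473.9481 197.9758] ctr [ 0.634  -0.3671] LxW 0.17211135921226553 0.10999716549476811 yawdeg -6.544601191975787
240 [255.8667 176.15  ] ctr [0.671  0.2462] LxW 0.05047986708223833 0.04566105024679242 yawdeg 44.87225962176051
866 [216.5681 206.53  ] ctr [0.6099 0.3592] LxW 0.17320018978700902 0.10819121988518862 yawdeg -3.235341679293359
268 [258.1157 208.6045] ctr [0.5801 0.2388] LxW 0.055481932079678074 0.053576756561109884 yawdeg -89.75665093706158
269 [470.5093 266.1004] ctr [ 0.4239 -0.3416] LxW 0.13314324969548313 0.1310588013758421 yawdeg -89.69510253882221
423 [386.4019 263.0993] ctr [ 0.4331 -0.1151] LxW 0.07926044640755188 0.043693289905529314 yawdeg -11.630979727933042
273 [208.2564 273.619 ] ctr [0.3977 0.3715] LxW 0.13185515072803952 0.1313148106420233 yawdeg -89.6837908155291
434 [425.2074 267.6198] ctr [ 0.4208 -0.2205] LxW 0.07925087832083037 0.04421244963135274 yawdeg -32.36721196010944
237 [630.3207 294.2869] ctr [ 0.3612 -0.7666] LxW 0.05930969171238409 0.04811366774943621 yawdeg -3.6910200904440424
```

View pics/t8.png

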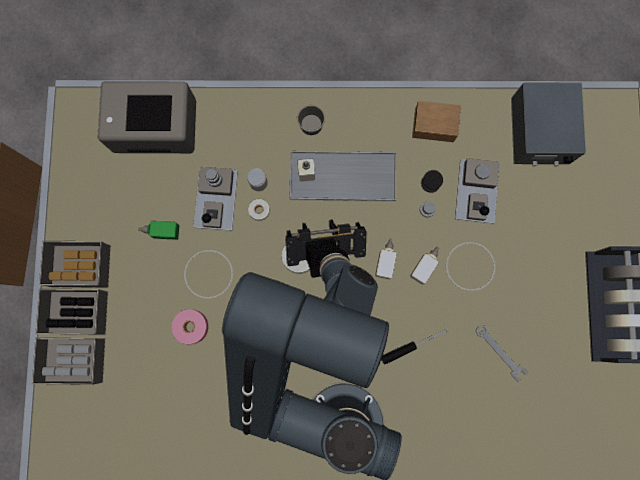

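View pics/s8.png

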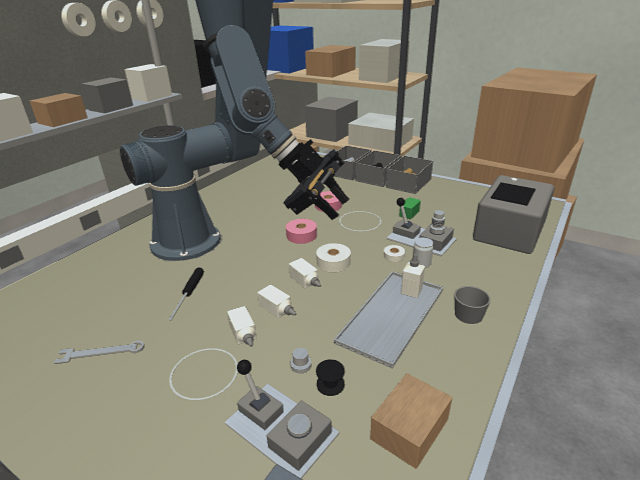

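Bottle 1 stands in the tray, its top at (306,170), and the roll is still at (299,257). Next is bottle 2 at (338,264).

Run:
```python
from plan import *
go([.46,.01,.2],-10,0);go([.434,.014,.13],-20.9,-30)
```

```text
t 9.9 turn [ -7.7  41.6 -14.9] |45| shift [-0.0457 -0.0643 -0.0226] now [0.506 0.074 0.204] w 0.0591 F [ 0.3  0.6 -0.3]
t 9.9 turn [  0.2  72.1 -20.4] |75| shift [-0.0805 -0.057  -0.0901] now [0.506 0.074 0.204] w 0.0591 F [ 0.3  0.6 -0.3]
```

Emit:
jog_arm(increments=[[[0,60,-17,-0.07,-0.05,0.01,-0.4],[0,60,-17,-0.07,-0.05,0.01,-0.4],[0,60,-17,-0.07,-0.05,0.01,-0.4],[0,60,-17,-0.07,-0.05,0.01,-0.4],[0,60,-17,-0.07,-0.05,0.01,-0.4],[0,60,-17,-0.07,-0.05,0.01,-0.4],[0,60,-17,-0.07,-0.05,0.01,-0.4],[0,60,-17,-0.07,-0.05,0.01,-0.4]]])

```text
time: 10.7
position: [0.4341, 0.0261, 0.2135]
tool_rot: [0.074, 0.77, -0.633, -0.016]
ft_force: [0.3, 1.1, 0.1]
grip_width: 0.0612
```

Run:
```python
from plan import *
print(get_obs()['q'])
go([.434,.014,.08],-20.9,-30)
```

```text
[-0.3526  0.2604  1.9696  0.2669  0.905   1.1819]
t 10.7 turn [ -2.5  35.6 -10.1] |37| shift [-0.0088 -0.0087 -0.1497] now [0.434 0.026 0.214] w 0.0612 F [0.3 1.1 0.1]
```

Emit:
jog_arm(increments=[[[0,7,-2,-0.009,-0.009,-0.02,-0.4],[-1,14,-4,-0.009,-0.009,-0.05,-0.4],[-1,21,-6,-0.009,-0.009,-0.08,-0.4],[-2,28,-8,-0.009,-0.009,-0.11,-0.4],[-2.5,35.6,-10.1,-0.009,-0.009,-0.14,-0.4],[-2.5,35.6,-10.1,-0.009,-0.009,-0.15,-0.4],[-2.5,35.6,-10.1,-0.009,-0.009,-0.15,-0.4]]])

```text
time: 11.4
position: [0.423, 0.0189, 0.0617]
tool_rot: [-0.059, 0.706, -0.636, -0.305]
ft_force: [0.5, -0.4, 0.9]
grip_width: 0.0608
```

Run:
```python
from plan import *
go([.434,.014,.027],-20.9,-30)
save('w9',camera('wrist'))
```

```text
t 11.4 turn [-0.4 -0.2 -0.1] |0| shift [ 0.0022 -0.0016 -0.0509] now [0.423 0.019 0.062] w 0.0608 F [ 0.5 -0.4  0.9]
```

View pics/w9.png

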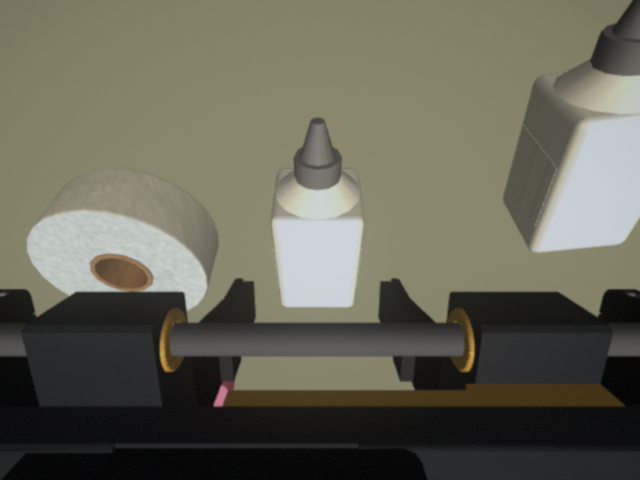

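Bottle 2 is centred between the fingers at (317,250). Grip and lift it.

Emit:
jog_arm(increments=[[[0,0,0,0.002,-0.001,-0.02,-0.4],[0,0,0,0.002,-0.001,-0.035,-0.4],[0,0,0,0.002,-0.001,-0.05,-0.4],[0,0,0,0.002,-0.001,-0.051,-0.4],[0,0,0,0.002,-0.001,-0.051,0.3],[0,0,0,0.002,-0.001,-0.051,0.3],[0,0,0,0.002,-0.001,-0.051,0.3],[0,0,0,0.002,-0.001,-0.051,0.3]]], squeeze=30)

```text
time: 12.25
position: [0.4258, 0.0175, 0.0132]
tool_rot: [-0.057, 0.706, -0.637, -0.303]
ft_force: [1.3, 0.4, 2.2]
grip_width: 0.0438
```

Emit:
jog_arm(increments=[[[0,0,0,0,0,0.02,0.3],[0,0,0,0,0,0.05,0.3],[0,0,0,0,0,0.09,0.3],[0,0,0,0,0,0.13,0.3],[0,-5,0,0.01,0,0.17,0.3],[0,-12,0,0.02,0,0.18,0.3],[0,-20,0,0.03,0,0.18,0.3]]])

```text
time: 12.95
position: [0.4586, 0.0169, 0.1954]
tool_rot: [0.058, 0.748, -0.638, -0.172]
ft_force: [-0.7, 1.1, -2.3]
grip_width: 0.0439
```

Run:
```python
from plan import *
print(get_obs()['q'])
go([.60,.035,.17],0,30)
go([.68,.037,.17],0,60)
```

```text
[-0.2995  0.4111  1.7782  0.1463  1.1383  1.5256]
t 12.95 turn [-13.8 -38.9  16. ] |44| shift [ 0.1508  0.0181 -0.0415] now [0.459 0.017 0.195] w 0.0439 F [-0.7  1.1 -2.3]
t 12.95 turn [-18.2 -68.6  12.4] |72| shift [ 0.2376  0.0201 -0.0347] now [0.459 0.017 0.195] w 0.0439 F [-0.7  1.1 -2.3]
```

Emit:
jog_arm(increments=[[[-4,-9,2,0.03,0.003,0,0.3],[-6,-18,4,0.06,0.006,0,0.3],[-8,-27,6,0.09,0.009,0,0.3],[-10,-35,8,0.13,0.012,0,0.3],[-12,-43,9,0.16,0.015,0,0.3],[-14,-52,10,0.19,0.018,0,0.3],[-16,-60,11,0.22,0.02,0,0.3],[-18.2,-68.6,12.4,0.238,0.02,-0.01,0.3]]])

```text
time: 13.75
position: [0.6539, 0.0518, 0.1965]
tool_rot: [0.256, 0.705, -0.629, 0.205]
ft_force: [-0.1, -0.1, -2.2]
grip_width: 0.044
```

Run:
```python
from plan import *
print(get_obs()['q'])
go([.68,.037,.17],0,60)
```

```text
[-0.1806  0.47    1.9149  1.0642  0.2166  0.4767]
t 13.75 turn [ -7.5 -21.8   0.5] |23| shift [ 0.0423 -0.0148 -0.0359] now [0.654 0.052 0.197] w 0.044 F [-0.1 -0.1 -2.2]
```

Emit:
jog_arm(increments=[[[-7.5,-21.8,0.5,0.042,-0.015,-0.015,0.3],[-7.5,-21.8,0.5,0.042,-0.015,-0.015,0.3],[-7.5,-21.8,0.5,0.042,-0.015,-0.015,0.3],[-7.5,-21.8,0.5,0.042,-0.015,-0.015,0.3],[-7.5,-21.8,0.5,0.042,-0.015,-0.015,0.3],[-7.5,-21.8,0.5,0.042,-0.015,-0.015,0.3],[-7.5,-21.8,0.5,0.042,-0.015,-0.015,0.3],[-7.5,-21.8,0.5,0.042,-0.015,-0.015,0.3]]])

```text
time: 14.55
position: [0.696, 0.0465, 0.1818]
tool_rot: [0.336, 0.643, -0.599, 0.338]
ft_force: [0.4, 1.9, -2.2]
grip_width: 0.0436
```

Run:
```python
from plan import *
print(get_obs()['q'])
go([.68,.037,.06],0,60)
save('s10',cv2.resize(camera('scene')[120:380,250:550],None,fx=2.5,fy=2.5))
```

```text
[-0.1877  0.634   2.0307  2.7216  0.5448 -1.2826]
t 14.55 turn [-3.  -3.  -1.9] |5| shift [ 0.0002 -0.0095 -0.1312] now [0.696 0.047 0.182] w 0.0436 F [ 0.4  1.9 -2.2]
```

View pics/s10.png

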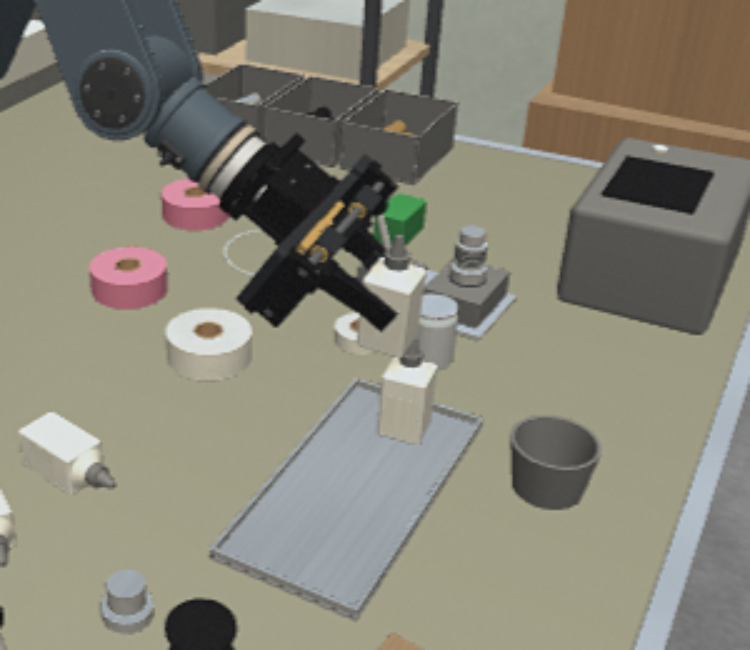

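Bottle 2 is upright in the grip and bottle 1 is standing. Correct y first, then lower.

Emit:
jog_arm(increments=[[[-3,-3,-2,0,-0.01,0,0.3],[-3,-3,-2,0,-0.01,0,0.3],[-3,-3,-2,0,-0.01,-0.03,0.3],[-3,-3,-2,0,-0.01,-0.06,0.3],[-3,-3,-2,0,-0.01,-0.09,0.3],[-3,-3,-2,0,-0.01,-0.12,0.3],[-3,-3,-2,0,-0.01,-0.128,0.3],[-3,-3,-2,0,-0.01,-0.128,0.3]]])

```text
time: 15.4
position: [0.6938, 0.0371, 0.0496]
tool_rot: [0.353, 0.614, -0.613, 0.351]
ft_force: [-0.4, 0.7, -2.2]
grip_width: 0.0437
```

Emit:
jog_arm(increments=[[[0,0,0,0,0,-0.002,0.3],[0,0,0,0,0,-0.005,0.3],[0,0,0,0,0,-0.007,0.3],[0,0,0,0,0,-0.007,0.3]]])

```text
time: 15.8
position: [0.6945, 0.0372, 0.0443]
tool_rot: [0.353, 0.613, -0.613, 0.352]
ft_force: [-0.5, 0.6, 1.1]
grip_width: 0.0436
```

Emit:
jog_arm(increments=[[[0,0,0,0,0,-0.002,0.3],[0,0,0,0,0,-0.003,0.3],[0,0,0,0,0,-0.003,0.3]]])

```text
time: 16.1
position: [0.6948, 0.0372, 0.0443]
tool_rot: [0.355, 0.612, -0.612, 0.354]
ft_force: [-6.0, 0.3, 9.8]
grip_width: 0.0437
```

Emit:
jog_arm(increments=[[[0,0,0,0,0,0.001,0.3],[0,0,0,0,0,0.001,-0.05],[0,0,0,0,0,0.001,-0.1],[0,0,0,0,0,0.001,-0.35],[0,0,0,0,0,0.001,-0.35],[0,0,0,-0.013,0,0.008,-0.35],[0,0,0,-0.035,0,0.02,-0.35],[0,0,0,-0.06,0,0.035,-0.35]]])

```text
time: 16.9
position: [0.6348, 0.0373, 0.0795]
tool_rot: [0.355, 0.612, -0.612, 0.354]
ft_force: [-0.4, -0.3, 0.8]
grip_width: 0.0587
```

Emit:
jog_arm(increments=[[[0,0,0,-0.043,0,0.03,-0.35],[0,0,0,-0.08,0,0.08,-0.35],[0,20,0,-0.1,-0.02,0.12,-0.35],[0,30,0,-0.12,-0.05,0.13,-0.35],[0,40,0,-0.14,-0.08,0.13,-0.35],[0,50,0,-0.16,-0.11,0.13,-0.35],[0,60,0,-0.18,-0.14,0.13,-0.35],[0,60,0,-0.2,-0.15,0.13,-0.35]]])

```text
time: 17.7
position: [0.5137, 0.0048, 0.1964]
tool_rot: [0.236, 0.71, -0.613, 0.254]
ft_force: [-0.0, 1.6, -0.3]
grip_width: 0.059
```

Run:
```python
from plan import *
print(get_obs()['q'])
save('s11',camera('scene'))
import math
d=np.array([math.cos(math.radians(-11.6)),math.sin(math.radians(-11.6))]);g=np.array([.4297,-.1141])+.0095*d;print(g)
go([g[0],g[1],.14],-11.6,0); go([g[0],g[1],.08],-11.6,-30)
```

```text
[-0.4738  0.3639  2.2739  1.7743  0.4408 -0.5916]
[ 0.439 -0.116]
t 17.75 turn [ -3.8  41.3 -12.7] |43| shift [-0.0751 -0.1198 -0.0756] now [0.514 0.004 0.197] w 0.0587 F [ 0.1 -0.7  0.6]
t 17.75 turn [-1.3 71.1 -9.6] |72| shift [-0.0843 -0.1179 -0.1331] now [0.514 0.004 0.197] w 0.0587 F [ 0.1 -0.7  0.6]
```

View pics/s11.png

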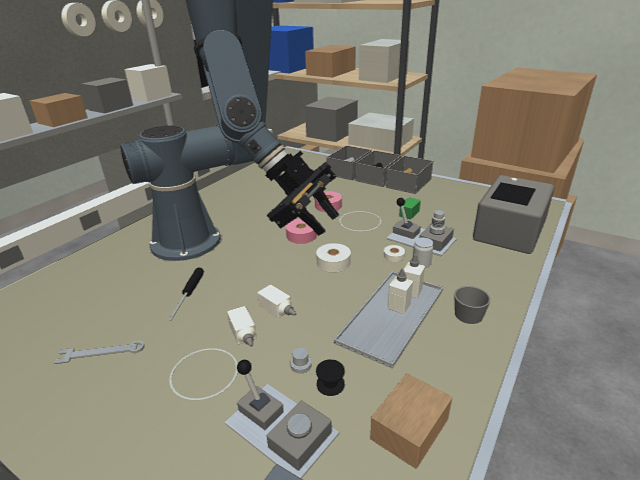

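Two bottles stand in the tray, at (401,290) and (414,275). Next is bottle 3.

Emit:
jog_arm(increments=[[[-2,60,-9,-0.08,-0.118,0.01,-0.4],[-2,60,-9,-0.08,-0.118,0.01,-0.4],[-2,60,-9,-0.08,-0.118,0.01,-0.4],[-2,60,-9,-0.08,-0.118,0.01,-0.4],[-2,60,-9,-0.08,-0.118,0.01,-0.4],[-2,60,-9,-0.08,-0.118,0.01,-0.4],[-2,60,-9,-0.08,-0.118,0.01,-0.4],[-2,60,-9,-0.08,-0.118,0.01,-0.4]]])

```text
time: 18.55
position: [0.433, -0.1153, 0.2074]
tool_rot: [0.042, 0.744, -0.666, -0.029]
ft_force: [0.3, 0.6, -0.4]
grip_width: 0.0613
```

Run:
```python
from plan import *
print(get_obs()['q'])
go([.439,-.116,.08],-11.6,-30)
```

```text
[-0.5837  0.3214  1.8721  0.1232  0.9928  1.0179]
t 18.55 turn [-1.5 31.2 -4. ] |32| shift [-0.0032  0.0012 -0.1436] now [ 0.433 -0.115  0.207] w 0.0613 F [ 0.3  0.6 -0.4]
```

Emit:
jog_arm(increments=[[[0,7,-1,-0.003,0.001,-0.02,-0.4],[-1,14,-2,-0.003,0.001,-0.05,-0.4],[-1,21,-3,-0.003,0.001,-0.08,-0.4],[-1.5,28,-4,-0.003,0.001,-0.11,-0.4],[-1.5,31.2,-4,-0.003,0.001,-0.14,-0.4],[-1.5,31.2,-4,-0.003,0.001,-0.144,-0.4],[-1.5,31.2,-4,-0.003,0.001,-0.144,-0.4]]])

```text
time: 19.25
position: [0.4288, -0.1128, 0.0626]
tool_rot: [-0.115, 0.699, -0.659, -0.251]
ft_force: [-0.2, 0.1, 0.9]
grip_width: 0.0611
```

Run:
```python
from plan import *
go([.439,-.116,.027],-11.6,-30)
save('w12',camera('wrist'))
```

```text
t 19.25 turn [-0.3 -0.2 -0.1] |0| shift [ 0.0011 -0.0013 -0.0518] now [ 0.429 -0.113  0.063] w 0.0611 F [-0.2  0.1  0.9]
```

View pics/w12.png

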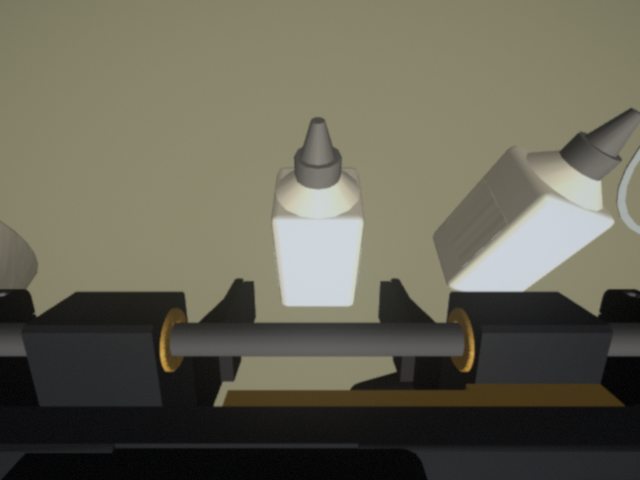

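Emit:
jog_arm(increments=[[[0,0,0,0.001,-0.001,-0.02,-0.4],[0,0,0,0.001,-0.001,-0.035,-0.4],[0,0,0,0.001,-0.001,-0.05,-0.4],[0,0,0,0.001,-0.001,-0.051,-0.4],[0,0,0,0.001,-0.001,-0.051,0.3],[0,0,0,0.001,-0.001,-0.051,0.3],[0,0,0,0.001,-0.001,-0.051,0.3],[0,0,0,0.001,-0.001,-0.051,0.3]]], squeeze=30)

```text
time: 20.1
position: [0.4306, -0.1144, 0.0134]
tool_rot: [-0.113, 0.699, -0.66, -0.251]
ft_force: [0.9, -0.3, 1.3]
grip_width: 0.0436
```

Emit:
jog_arm(increments=[[[0,0,0,0,0,0.02,0.3],[0,0,0,0,0,0.05,0.3],[0,0,0,0,0,0.09,0.3],[0,0,0,0,0,0.13,0.3],[0,-5,0,0.01,0,0.17,0.3],[0,-12,0,0.02,0,0.18,0.3],[0,-20,0,0.03,0,0.18,0.3]]])

```text
time: 20.8
position: [0.4633, -0.1152, 0.1957]
tool_rot: [0.007, 0.731, -0.671, -0.121]
ft_force: [-1.0, 0.9, -1.8]
grip_width: 0.0439
```

Run:
```python
from plan import *
go([.68,-.032,.18],0,60)
```

```text
t 20.8 turn [-10.  -69.1   7. ] |70| shift [ 0.2328  0.0832 -0.0251] now [ 0.463 -0.115  0.196] w 0.0439 F [-1.   0.9 -1.8]
```

Emit:
jog_arm(increments=[[[-1,-8,1,0.03,0.01,0,0.3],[-2,-16,2,0.06,0.02,0,0.3],[-4,-25,3,0.09,0.03,0,0.3],[-5,-34,4,0.13,0.04,0,0.3],[-6,-43,5,0.16,0.05,0,0.3],[-8,-52,6,0.19,0.06,0,0.3],[-9,-60,6,0.22,0.075,0,0.3],[-10,-69,7,0.233,0.083,0,0.3]]])

```text
time: 21.6
position: [0.6683, -0.0365, 0.1988]
tool_rot: [0.253, 0.688, -0.638, 0.235]
ft_force: [-0.4, 0.3, -2.0]
grip_width: 0.0438
```

Run:
```python
from plan import *
print(get_obs()['q'])
go([.68,-.032,.18],0,60)
```

```text
[-0.3519  0.4862  1.9005  1.2544  0.2974  0.1023]
t 21.6 turn [ -4.3 -19.6  -0.8] |20| shift [ 0.0279  0.0045 -0.0281] now [ 0.668 -0.036  0.199] w 0.0438 F [-0.4  0.3 -2. ]
```

Emit:
jog_arm(increments=[[[-4.3,-19.6,-0.8,0.028,0.004,-0.02,0.3],[-4.3,-19.6,-0.8,0.028,0.004,-0.02,0.3],[-4.3,-19.6,-0.8,0.028,0.004,-0.02,0.3],[-4.3,-19.6,-0.8,0.028,0.004,-0.02,0.3],[-4.3,-19.6,-0.8,0.028,0.004,-0.02,0.3],[-4.3,-19.6,-0.8,0.028,0.004,-0.02,0.3],[-4.3,-19.6,-0.8,0.028,0.004,-0.02,0.3]]])

```text
time: 22.3
position: [0.6951, -0.0328, 0.1773]
tool_rot: [-0.353, -0.612, 0.613, -0.353]
ft_force: [-1.1, 0.5, -1.2]
grip_width: 0.0439
```

Run:
```python
from plan import *
go([.68,-.032,.06],0,60)
save('s13',cv2.resize(camera('scene')[120:380,250:550],None,fx=2.5,fy=2.5))
```

```text
t 22.3 turn [ 0.1 -0.1  0.1] |0| shift [ 0.0011  0.0008 -0.1266] now [ 0.695 -0.033  0.177] w 0.0439 F [-1.1  0.5 -1.2]
```

View pics/s13.png

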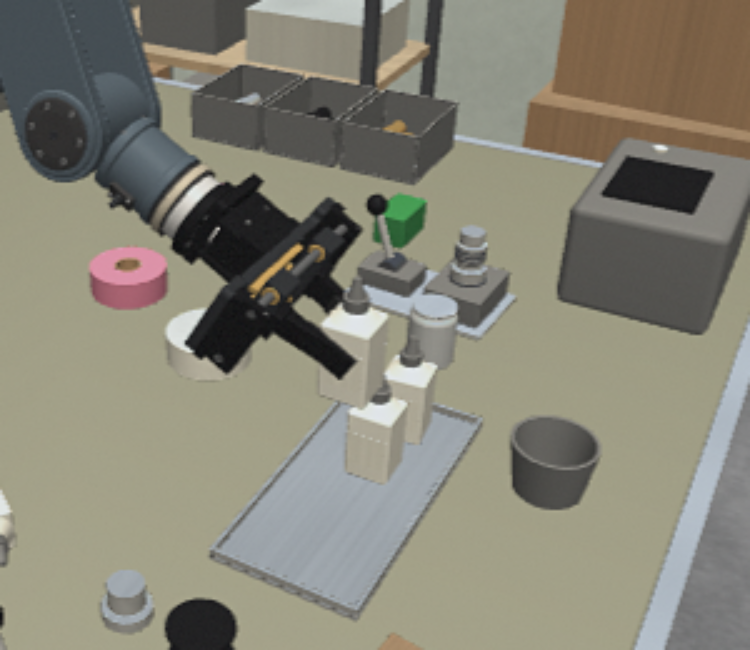

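Emit:
jog_arm(increments=[[[0,0,0,0.001,-0.003,0,0.3],[0,0,0,0.001,-0.003,-0.03,0.3],[0,0,0,0.001,-0.003,-0.06,0.3],[0,0,0,0.001,-0.003,-0.09,0.3],[0,0,0,0.001,-0.003,-0.115,0.3],[0,0,0,0.001,-0.003,-0.125,0.3],[0,0,0,0.001,-0.003,-0.127,0.3],[0,0,0,0.001,-0.003,-0.127,0.3]]])

```text
time: 23.15
position: [0.6953, -0.0359, 0.0492]
tool_rot: [-0.353, -0.612, 0.614, -0.352]
ft_force: [-0.7, -0.8, -2.0]
grip_width: 0.0435
```

Emit:
jog_arm(increments=[[[0,0,0,0,0,-0.002,0.3],[0,0,0,0,0,-0.005,0.3],[0,0,0,0,0,-0.008,0.3],[0,0,0,0,0,-0.008,0.3]]])

```text
time: 23.55
position: [0.696, -0.0361, 0.0436]
tool_rot: [-0.355, -0.611, 0.613, -0.354]
ft_force: [-3.6, -1.0, 5.1]
grip_width: 0.0436
```

Emit:
jog_arm(increments=[[[0,0,0,0,0,-0.001,0.3],[0,0,0,0,0,0,0],[0,0,0,0,0,0,-0.1],[0,0,0,0,0,0,-0.2],[0,0,0,0,0,0,-0.2],[0,0,0,-0.013,0,0.008,-0.2],[0,0,0,-0.035,0,0.02,-0.2],[0,0,0,-0.06,0,0.035,-0.2]]])

```text
time: 24.35
position: [0.636, -0.036, 0.0791]
tool_rot: [-0.355, -0.611, 0.613, -0.354]
ft_force: [-0.5, -0.5, 0.6]
grip_width: 0.0522
```

Emit:
jog_arm(increments=[[[0,0,0,-0.043,0,0.03,-0.35],[0,0,0,-0.08,0,0.08,-0.35],[0,20,0,-0.1,-0.02,0.12,-0.35],[0,30,0,-0.12,-0.05,0.13,-0.35],[0,40,0,-0.14,-0.08,0.13,-0.35],[0,50,0,-0.16,-0.11,0.13,-0.35],[0,60,0,-0.18,-0.14,0.13,-0.35],[0,60,0,-0.2,-0.15,0.13,-0.35]]])

```text
time: 25.15
position: [0.5113, -0.0796, 0.1975]
tool_rot: [0.227, 0.707, -0.622, 0.25]
ft_force: [0.3, -0.4, 0.0]
grip_width: 0.0588
```

Run:
```python
from plan import *
print(get_obs()['q'])
save('s14',camera('scene'))
import math
d=np.array([math.cos(math.radians(-32.6)),math.sin(math.radians(-32.6))]);g=np.array([.42,-.2203])+.0065*d;print(g)
go([g[0],g[1],.08],-32.6,-30)
```

```text
[-0.6867  0.3638  2.2179  1.4528  0.5232 -0.4517]
[ 0.4255 -0.2238]
t 25.2 turn [ 12.6  69.5 -28.6] |76| shift [-0.0943 -0.1369 -0.1345] now [ 0.512 -0.082  0.198] w 0.0589 F [ 1.3 -0.6  0.4]
```

View pics/s14.png

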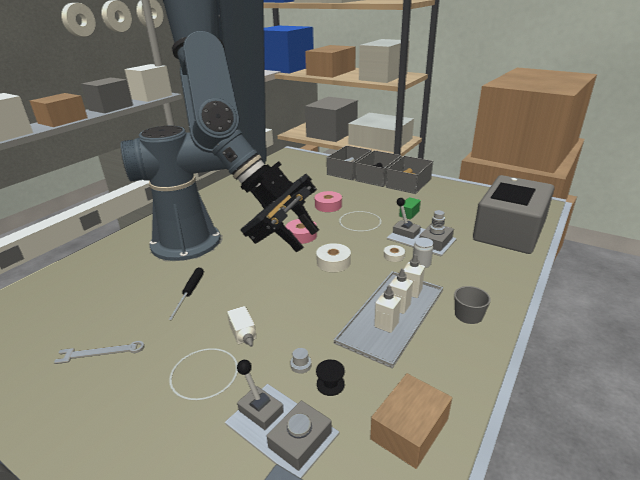

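Three stand in the tray. Bottle 4 next.

Emit:
jog_arm(increments=[[[10,57,-23,-0.08,-0.125,0.01,-0.4],[10,57,-23,-0.08,-0.125,0.01,-0.4],[10,57,-23,-0.08,-0.125,0.01,-0.4],[10,57,-23,-0.08,-0.125,0.01,-0.4],[10,57,-23,-0.08,-0.125,0.01,-0.4],[10,57,-23,-0.08,-0.125,0.01,-0.4],[10,57,-23,-0.08,-0.125,0.01,-0.4],[10,57,-23,-0.08,-0.125,0.01,-0.4]]])

```text
time: 26.0
position: [0.432, -0.2057, 0.2087]
tool_rot: [0.082, 0.744, -0.637, -0.183]
ft_force: [0.7, -0.4, -0.1]
grip_width: 0.0606
```

Run:
```python
from plan import *
print(get_obs()['q'])
go([.4255,-.2238,.08],-32.6,-30)
```

```text
[-0.7171  0.4312  1.6852  0.0623  1.2259  1.2047]
t 26.0 turn [ 3.2 21.2 -9. ] |23| shift [-0.0144 -0.0131 -0.1449] now [ 0.432 -0.206  0.209] w 0.0606 F [ 0.7 -0.4 -0.1]
```

Emit:
jog_arm(increments=[[[1,7,-3,-0.014,-0.013,-0.01,-0.4],[2,14,-6,-0.014,-0.013,-0.03,-0.4],[3.2,21.2,-9,-0.014,-0.013,-0.06,-0.4],[3.2,21.2,-9,-0.014,-0.013,-0.09,-0.4],[3.2,21.2,-9,-0.014,-0.013,-0.12,-0.4],[3.2,21.2,-9,-0.014,-0.013,-0.145,-0.4],[3.2,21.2,-9,-0.014,-0.013,-0.145,-0.4]]])

```text
time: 26.7
position: [0.4161, -0.2155, 0.0608]
tool_rot: [0.013, 0.709, -0.601, -0.369]
ft_force: [-0.6, 0.3, 0.4]
grip_width: 0.0606
```

Run:
```python
from plan import *
go([.4255,-.2238,.027],-32.6,-30)
save('w15',camera('wrist'))
save('s15',cv2.resize(camera('scene')[220:480,100:400],None,fx=2.5,fy=2.3))
```

```text
t 26.7 turn [-0.5 -0.3 -0. ] |1| shift [ 0.0015 -0.0033 -0.05  ] now [ 0.416 -0.215  0.061] w 0.0606 F [-0.6  0.3  0.4]
```

View pics/w15.png

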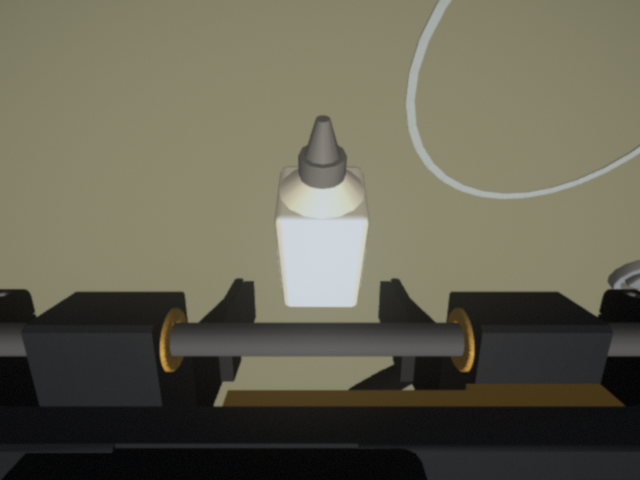

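View pics/s15.png

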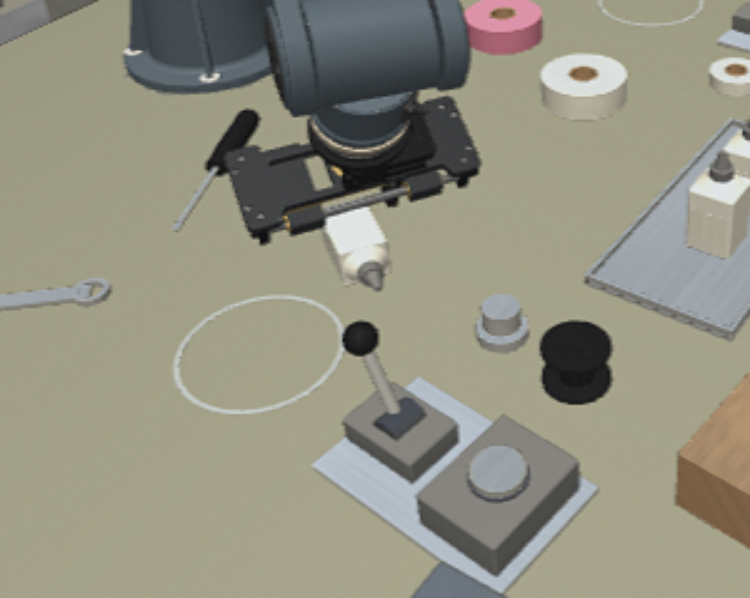

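Bottle 4 is centred at (322,250) and nothing is in the way.

Emit:
jog_arm(increments=[[[0,0,0,0.001,-0.004,-0.015,-0.4],[0,0,0,0.001,-0.004,-0.035,-0.4],[0,0,0,0.001,-0.004,-0.049,-0.4],[0,0,0,0.001,-0.004,-0.05,-0.4],[0,0,0,0.001,-0.004,-0.05,0.3],[0,0,0,0.001,-0.004,-0.05,0.3],[0,0,0,0.001,-0.004,-0.05,0.3],[0,0,0,0.001,-0.004,-0.05,0.3]]], squeeze=30)

```text
time: 27.6
position: [0.4193, -0.2215, 0.0142]
tool_rot: [0.015, 0.708, -0.603, -0.367]
ft_force: [0.8, 0.5, 1.5]
grip_width: 0.0438
```

Emit:
jog_arm(increments=[[[0,0,0,0,0,0.02,0.3],[0,0,0,0,0,0.05,0.3],[0,0,0,0,0,0.09,0.3],[0,0,0,0,0,0.13,0.3],[0,-5,0,0.01,0,0.17,0.3],[0,-12,0,0.02,0,0.18,0.3],[0,-20,0,0.03,0,0.18,0.3]]])

```text
time: 28.3
position: [0.4516, -0.2228, 0.1968]
tool_rot: [0.123, 0.761, -0.593, -0.234]
ft_force: [-0.5, 1.0, -3.1]
grip_width: 0.0436
```

Run:
```python
from plan import *
go([.68,-.107,.18],0,60)
```

```text
t 28.3 turn [-28.2 -67.4  19.7] |76| shift [ 0.2446  0.1158 -0.0262] now [ 0.452 -0.223  0.197] w 0.0436 F [-0.5  1.  -3.1]
```

Emit:
jog_arm(increments=[[[-3,-8,2,0.03,0.01,0,0.3],[-6,-15,5,0.06,0.025,0,0.3],[-9,-23,7,0.09,0.04,0,0.3],[-12,-31,9,0.13,0.055,0,0.3],[-16,-39,12,0.16,0.07,0,0.3],[-20,-47,14,0.19,0.085,0,0.3],[-23,-55,16,0.22,0.1,0,0.3],[-26,-62,18,0.24,0.11,0,0.3]]])

```text
time: 29.1
position: [0.6701, -0.1188, 0.1992]
tool_rot: [0.3, 0.692, -0.623, 0.208]
ft_force: [0.6, 1.2, -1.4]
grip_width: 0.0436
```

Run:
```python
from plan import *
print(get_obs()['q'])
go([.68,-.107,.18],0,60)
```

```text
[-0.5097  0.5067  1.8832  1.3346  0.3875  0.0138]
t 29.1 turn [ -8.6 -17.7   3.7] |20| shift [ 0.0261  0.0118 -0.0286] now [ 0.67  -0.119  0.199] w 0.0436 F [ 0.6  1.2 -1.4]
```

Emit:
jog_arm(increments=[[[-8.6,-17.7,3.7,0.026,0.012,-0.02,0.3],[-8.6,-17.7,3.7,0.026,0.012,-0.02,0.3],[-8.6,-17.7,3.7,0.026,0.012,-0.02,0.3],[-8.6,-17.7,3.7,0.026,0.012,-0.02,0.3],[-8.6,-17.7,3.7,0.026,0.012,-0.02,0.3],[-8.6,-17.7,3.7,0.026,0.012,-0.02,0.3],[-8.6,-17.7,3.7,0.026,0.012,-0.02,0.3]]])

```text
time: 29.8
position: [0.6943, -0.1061, 0.1765]
tool_rot: [0.352, 0.614, -0.613, 0.351]
ft_force: [0.4, -0.1, -2.3]
grip_width: 0.0437
```

Run:
```python
from plan import *
go([.68,-.107,.06],0,60)
save('s16',cv2.resize(camera('scene')[170:430,220:520],None,fx=2.5,fy=2.3))
```

```text
t 29.8 turn [-0.1 -0.3  0. ] |0| shift [ 0.0019 -0.0009 -0.1259] now [ 0.694 -0.106  0.177] w 0.0437 F [ 0.4 -0.1 -2.3]
```

View pics/s16.png

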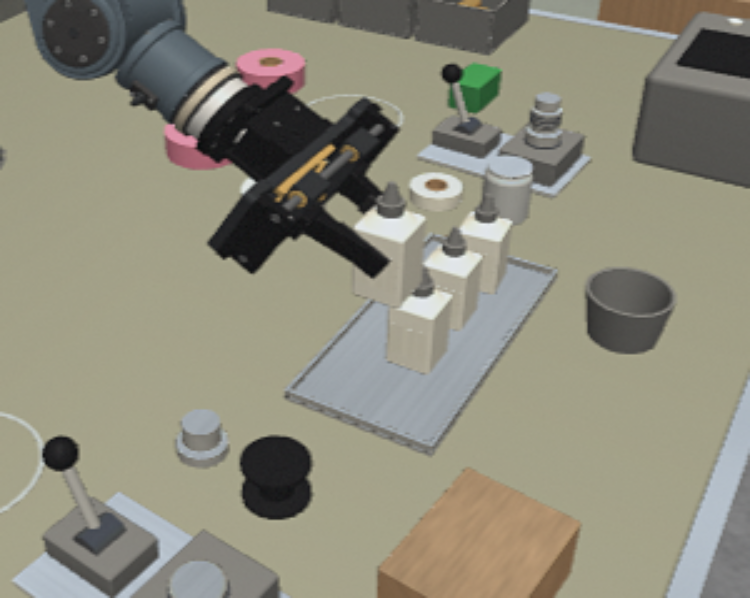

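Emit:
jog_arm(increments=[[[0,0,0,0.001,0,0,0.3],[0,0,0,0.001,0,-0.03,0.3],[0,0,0,0.001,0,-0.06,0.3],[0,0,0,0.001,0,-0.09,0.3],[0,0,0,0.001,0,-0.115,0.3],[0,0,0,0.001,0,-0.125,0.3],[0,0,0,0.001,0,-0.127,0.3],[0,0,0,0.001,0,-0.127,0.3]]])

```text
time: 30.65
position: [0.6968, -0.1063, 0.0517]
tool_rot: [0.353, 0.614, -0.612, 0.353]
ft_force: [0.2, -0.6, -1.7]
grip_width: 0.044
```

Emit:
jog_arm(increments=[[[0,0,0,0,0,-0.002,0.3],[0,0,0,0,0,-0.005,0.3],[0,0,0,0,0,-0.007,0.3],[0,0,0,0,0,-0.007,0.3]]])

```text
time: 31.05
position: [0.6973, -0.1064, 0.0458]
tool_rot: [0.354, 0.613, -0.612, 0.354]
ft_force: [-0.7, 0.1, 0.9]
grip_width: 0.0434
```

Emit:
jog_arm(increments=[[[0,0,0,0,0,-0.002,0.3],[0,0,0,0,0,-0.003,0.3],[0,0,0,0,0,-0.003,0.3]]])

```text
time: 31.35
position: [0.6976, -0.1063, 0.0457]
tool_rot: [0.356, 0.612, -0.611, 0.356]
ft_force: [-6.5, 0.8, 10.9]
grip_width: 0.0437
```

Emit:
jog_arm(increments=[[[0,0,0,0,0,0,0.3],[0,0,0,0,0,0,0],[0,0,0,0,0,0,-0.1],[0,0,0,0,0,0,-0.2],[0,0,0,0,0,0,-0.2],[0,0,0,-0.013,0,0.008,-0.2],[0,0,0,-0.035,0,0.02,-0.2],[0,0,0,-0.06,0,0.035,-0.2]]])

```text
time: 32.15
position: [0.6376, -0.1061, 0.0809]
tool_rot: [0.355, 0.612, -0.61, 0.356]
ft_force: [-0.5, 0.9, -0.4]
grip_width: 0.0521
```

Emit:
jog_arm(increments=[[[0,0,0,-0.043,0,0.03,-0.35],[0,0,0,-0.08,0,0.08,-0.35],[0,20,0,-0.1,0,0.12,-0.35],[0,30,0,-0.12,0.01,0.16,-0.35],[0,40,0,-0.14,0.02,0.17,-0.35],[0,50,0,-0.16,0.03,0.17,-0.35],[0,60,0,-0.18,0.04,0.17,-0.35],[0,60,0,-0.2,0.05,0.17,-0.35]]])

```text
time: 32.95
position: [0.4929, -0.0549, 0.2324]
tool_rot: [0.225, 0.712, -0.614, 0.256]
ft_force: [-0.3, 1.3, 0.7]
grip_width: 0.0585
```

Run:
```python
from plan import *
print(get_obs()['q'])
save('s17',camera('scene'));save('t17',camera('top'))
```

```text
[-0.6807  0.2503  2.2338  1.295   0.5616 -0.2685]
```

View pics/s17.png

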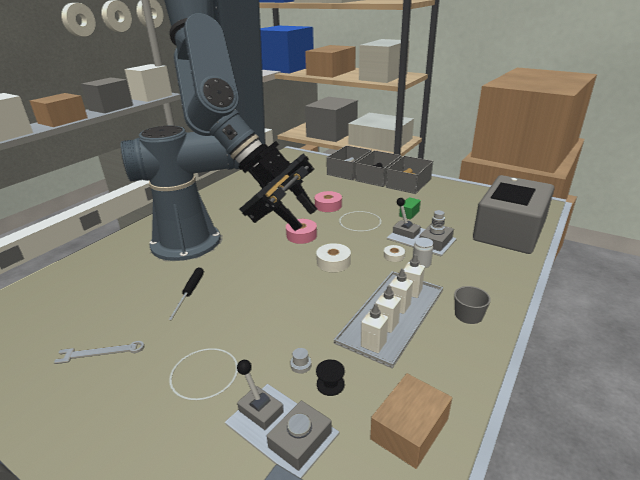

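View pics/t17.png

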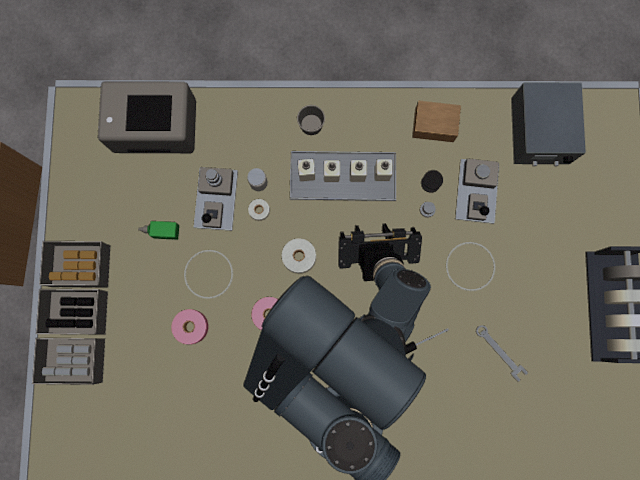

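All four bottles stand in the tray, tops at about (306,167), (332,167), (358,167), (384,167). The white roll is unmoved at (298,255). Now go behind the roll with the fingers spread across the push direction.

Run:
```python
from plan import *
go([.466,.052,.2],0,0); go([.466,.052,.2],50,0); go([.466,.052,.2],101,0,tip=True)
```

```text
t 33.05 turn [-8.  40.1 -2.8] |41| shift [-0.0272  0.1064 -0.052 ] now [ 0.493 -0.054  0.233] w 0.059 F [0.7 0.3 0.2]
t 33.05 turn [-24.9  33.8  45. ] |62| shift [-0.0272  0.1064 -0.052 ] now [ 0.493 -0.054  0.233] w 0.059 F [0.7 0.3 0.2]
t 33.05 turn [-40.6  21.8  93.4] |104| shift [-0.0272  0.1064 -0.0333] now [ 0.493 -0.054  0.233] w 0.059 F [0.7 0.3 0.2]
```

Emit:
jog_arm(increments=[[[-25,34,45,-0.027,0.09,-0.04,-0.03],[-25,34,45,-0.027,0.09,-0.04,-0.03],[-25,34,45,-0.027,0.09,-0.04,-0.03],[-25,34,45,-0.027,0.09,-0.04,-0.03],[-25,34,45,-0.027,0.09,-0.04,-0.03],[-25,34,45,-0.027,0.09,-0.04,-0.03],[-25,34,45,-0.027,0.09,-0.04,-0.03],[-25,34,45,-0.027,0.09,-0.04,-0.03]]])

```text
time: 33.85
position: [0.4672, 0.0371, 0.1925]
tool_rot: [-0.302, 0.641, -0.639, 0.299]
ft_force: [-0.3, 0.1, -0.5]
grip_width: 0.0452
```

Run:
```python
from plan import *
go([.466,.052,.1],101,0,tip=True);print(get_obs()['q'])
```

```text
t 33.85 turn [ 0.1 -0.3 50.6] |51| shift [-0.0012  0.0149 -0.0925] now [0.467 0.037 0.192] w 0.0452 F [-0.3  0.1 -0.5]
[-0.159   0.3662  1.8438 -0.0014  0.9363  0.5337]
```

Emit:
jog_arm(increments=[[[0,0,51,0,0.008,-0.03,-0.03],[0,0,51,0,0.008,-0.06,-0.03],[0,0,51,0,0.008,-0.09,-0.03],[0,0,51,0,0.008,-0.09,-0.03],[0,0,51,0,0.008,-0.09,-0.03],[0,0,51,0,0.008,-0.09,-0.03],[0,0,51,0,0.008,-0.09,-0.03],[0,0,51,0,0.008,-0.09,-0.03]]])

```text
time: 34.65
position: [0.4667, 0.0458, 0.1015]
tool_rot: [0.548, -0.45, 0.448, -0.545]
ft_force: [1.1, 0.0, 0.4]
grip_width: 0.0447
```

Run:
```python
from plan import *
go([.466,.045,.007],101,0,tip=True);print(get_obs()['q'])
im=camera('top');save('t18',cv2.resize(im[180:360,160:400],None,fx=3.2,fy=3.2));save('w18',camera('wrist'))
```

```text
t 34.65 turn [ 0.1 -0.3 -0.2] |0| shift [-0.0007 -0.0008 -0.0945] now [0.467 0.046 0.102] w 0.0447 F [1.1 0.  0.4]
[-0.1396  0.5285  1.9248 -0.0037  0.6929 -0.3322]
```

View pics/t18.png

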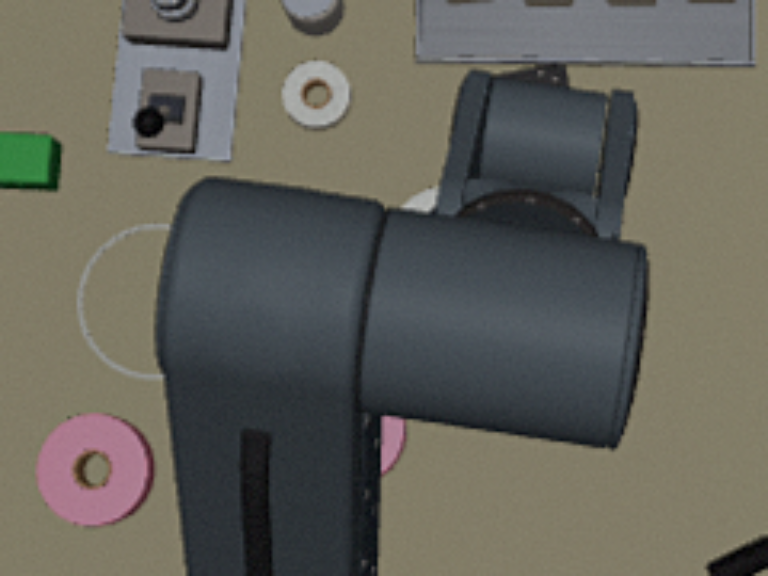

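View pics/w18.png

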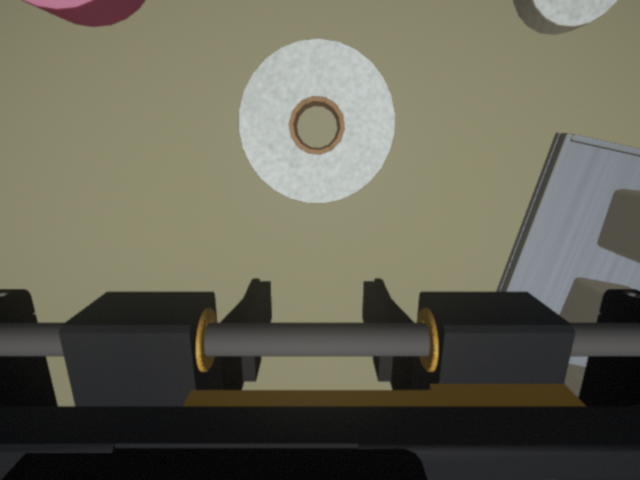

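The roll centre is at (317,125) in the wrist view, exactly on the push axis. Lower the fingers, then push.

Emit:
jog_arm(increments=[[[0,0,0,0,0,-0.03,-0.03],[0,0,0,0,0,-0.06,-0.03],[0,0,0,0,0,-0.08,-0.03],[0,0,0,0,0,-0.09,-0.03],[0,0,0,0,0,-0.094,-0.03],[0,0,0,0,0,-0.094,-0.03]]])

```text
time: 35.35
position: [0.467, 0.0455, 0.008]
tool_rot: [0.548, -0.449, 0.448, -0.545]
ft_force: [0.5, -0.4, -0.1]
grip_width: 0.0446
```

Emit:
jog_arm(increments=[[[0,0,0,-0.003,0.015,0,-0.03],[0,0,0,-0.005,0.025,0,-0.03],[0,0,0,-0.008,0.04,0,-0.03],[0,0,0,-0.011,0.055,0,-0.03],[0,0,0,-0.014,0.07,0,-0.03],[0,0,0,-0.017,0.085,0,-0.03],[0,0,0,-0.02,0.1,0,-0.03],[0,0,0,-0.02,0.105,0,-0.03]]])

```text
time: 36.15
position: [0.4469, 0.1517, 0.0088]
tool_rot: [0.548, -0.448, 0.448, -0.546]
ft_force: [-0.0, -3.8, 1.4]
grip_width: 0.045
```

Run:
```python
from plan import *
go([.412,.328,.007],101,0,tip=True);print(get_obs()['q'])
save('w19',camera('wrist'))
```

```text
t 36.15 turn [ 0.1 -0.2 -0.4] |0| shift [-0.0349  0.1763 -0.0018] now [0.447 0.152 0.009] w 0.045 F [-0.  -3.8  1.4]
[ 0.0913  0.721   1.9606 -0.0053  0.4631 -0.1022]
```

View pics/w19.png

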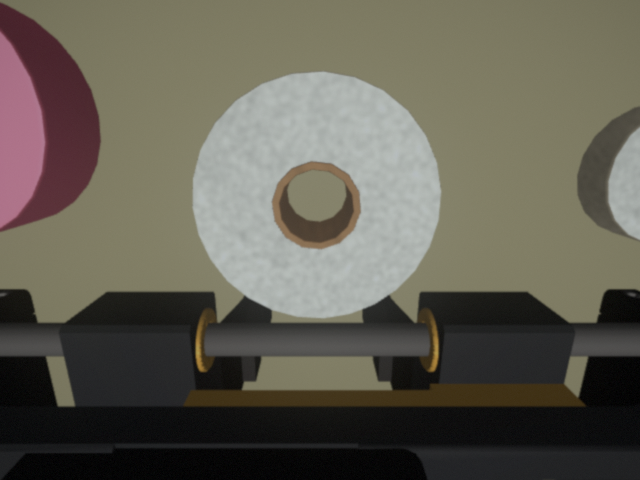

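The roll is nested on both fingertips, centred at (317,200). Keep pushing.

Emit:
jog_arm(increments=[[[0,0,0,-0.003,0.015,0,-0.03],[0,0,0,-0.006,0.03,0,-0.03],[0,0,0,-0.009,0.045,0,-0.03],[0,0,0,-0.012,0.06,0,-0.03],[0,0,0,-0.015,0.075,0,-0.03],[0,0,0,-0.018,0.09,0,-0.03],[0,0,0,-0.02,0.1,0,-0.03],[0,0,0,-0.022,0.11,0,-0.03]]])

```text
time: 37.0
position: [0.4254, 0.2618, 0.0091]
tool_rot: [0.548, -0.448, 0.448, -0.546]
ft_force: [1.0, -3.3, 2.9]
grip_width: 0.0443
```

Emit:
jog_arm(increments=[[[0,0,0,-0.003,0.015,0,-0.03],[0,0,0,-0.005,0.03,0,-0.03],[0,0,0,-0.008,0.04,0,-0.03],[0,0,0,-0.01,0.05,0,-0.03],[0,0,0,-0.01,0.055,0,-0.03],[0,0,0,-0.01,0.055,0,-0.03]]])

```text
time: 37.6
position: [0.4151, 0.3176, 0.0091]
tool_rot: [0.548, -0.448, 0.448, -0.546]
ft_force: [0.2, -0.4, 0.1]
grip_width: 0.0448
```

Run:
```python
from plan import *
go([.412,.328,.007],101,0,tip=True);print(get_obs()['q'])
save('w20',camera('wrist'));save('t20',camera('top')); save('s20',cv2.resize(camera('scene')[150:300,280:500],None,fx=3.5,fy=3.5))
```

```text
t 37.6 turn [ 0.1 -0.1 -0.4] |0| shift [-0.0031  0.0104 -0.0021] now [0.415 0.318 0.009] w 0.0448 F [ 0.2 -0.4  0.1]
[ 0.4397  0.7448  1.8323 -0.0022  0.5674  0.2428]
```

View pics/w20.png

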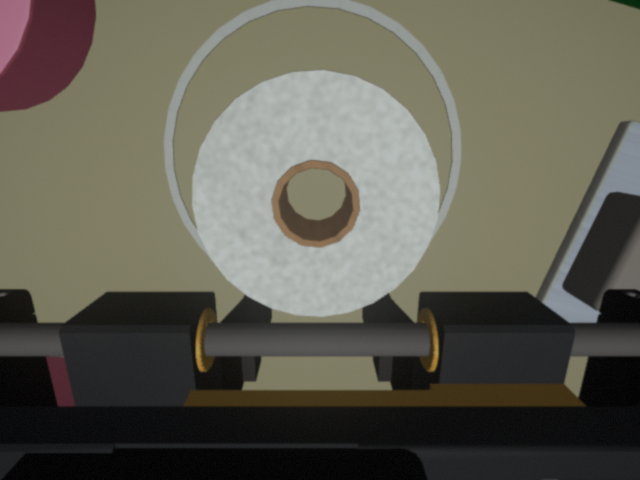

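View pics/s20.png

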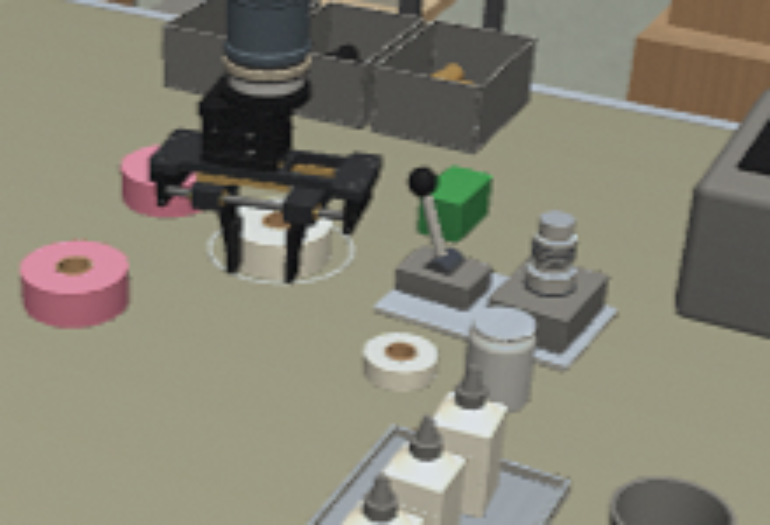

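```bash
cat > rr.py <<'E'
from plan import *
def rr(im,info,name='wrist',pr=True):
    # roll by its orange core edge? use white textured disc contour & ring pixel fit
    hsv=cv2.cvtColor(im,cv2.COLOR_RGB2HSV)
    m=((hsv[...,1]<30)&(hsv[...,2]>150)).astype(np.uint8);m[292:]=0
    return m
E
python3 - <<'E'
from plan import *
i=camera_info('wrist')
A=[ray('wrist',p,0,i)[:2] for p in [(168,145),(458,145),(313,3)]]
# circle thru 3 pts
(x1,y1),(x2,y2),(x3,y3)=A
M=2*np.array([[x2-x1,y2-y1],[x3-x1,y3-y1]]);b=np.array([x2**2-x1**2+y2**2-y1**2,x3**2-x1**2+y3**2-y1**2])
c=np.linalg.solve(M,b);print('ring',c,'r',np.linalg.norm(c-A[0]))
B=[ray('wrist',p,.036,i)[:2] for p in [(192,192),(441,192),(317,70)]]
(x1,y1),(x2,y2),(x3,y3)=B
M=2*np.array([[x2-x1,y2-y1],[x3-x1,y3-y1]]);b=np.array([x2**2-x1**2+y2**2-y1**2,x3**2-x1**2+y3**2-y1**2])
r=np.linalg.solve(M,b);print('roll',r,'r',np.linalg.norm(r-B[0]),'need',c-r)
E
```

```text
ring [0.4023 0.3782] r 0.06690097103474382
roll [0.4061 0.368 ] r 0.046681197040369604 need [-0.0038  0.0102]
```

Emit:
jog_arm(increments=[[[0,0,0,-0.001,0.004,0,-0.03],[0,0,0,-0.002,0.008,0,-0.03],[0,0,0,-0.003,0.01,0,-0.03],[0,0,0,-0.003,0.01,0,-0.03]]])

```text
time: 38.15
position: [0.4125, 0.3273, 0.009]
tool_rot: [0.548, -0.448, 0.448, -0.546]
ft_force: [0.2, 0.2, 0.3]
grip_width: 0.0446
```

Emit:
jog_arm(increments=[[[0,0,0,0.002,-0.01,0,-0.03],[0,0,0,0.007,-0.035,0.002,-0.03],[0,0,0,0.008,-0.04,0.03,-0.03],[0,0,0,0.008,-0.04,0.07,-0.03],[0,0,0,0.008,-0.05,0.11,-0.03],[0,0,0,0.008,-0.06,0.16,0.5],[0,0,0,0.008,-0.07,0.18,1]]])

```text
time: 38.85
position: [0.4223, 0.2571, 0.1929]
tool_rot: [-0.546, 0.447, -0.449, 0.548]
ft_force: [0.7, 0.6, -0.2]
grip_width: 0.0355
```

Run:
```python
from plan import *
save('w21',camera('wrist'));save('t21',camera('top')); save('s21',cv2.resize(camera('scene')[150:300,280:500],None,fx=3.5,fy=3.5))
i=camera_info('wrist')
for n in [(0.4023,.3782,0)]: print(proj('wrist',n,i))
```

```text
[320.8891  82.9335]
```

View pics/w21.png

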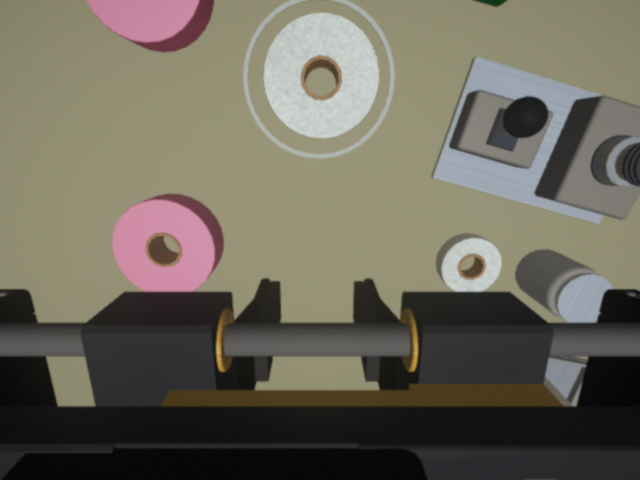

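View pics/t21.png

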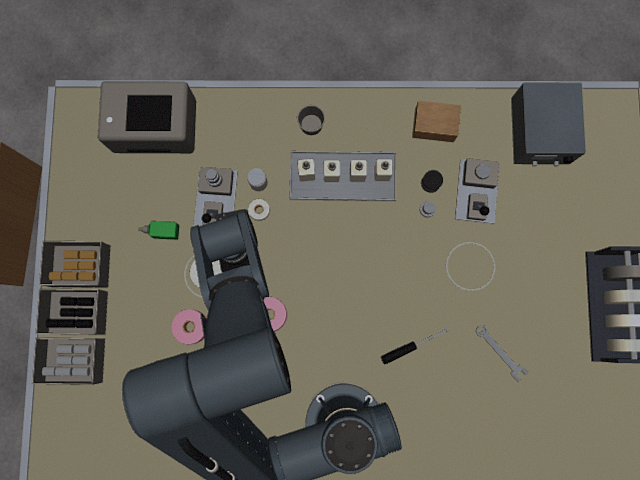

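View pics/s21.png

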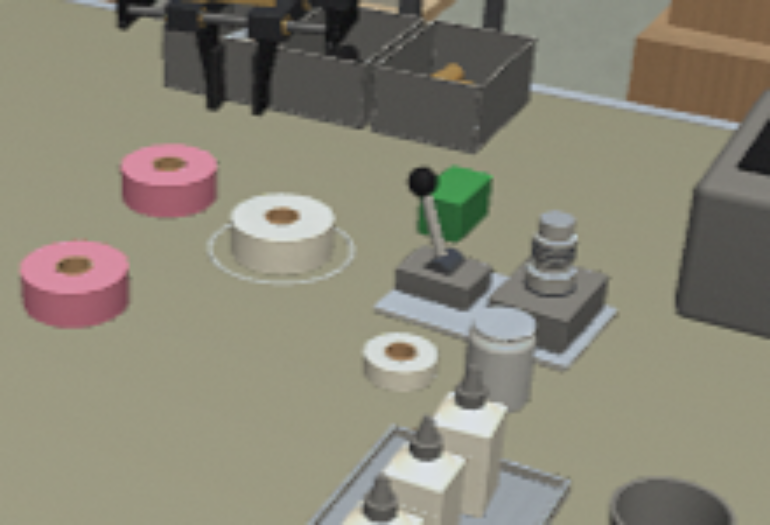

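The roll lies inside the ring with a gap all round, roll at (321,76) within the ring at (319,77) in the wrist view. Next, triangulate the left lever ball.

Run:
```python
from plan import *
def tri(obs):
    A=[];b=[]
    for n,(u,v) in obs:
        i=camera_info(n);P=i['K']@np.c_[i['R'],i['t']]
        for r in (u*P[2]-P[0],v*P[2]-P[1]): r=r/np.linalg.norm(r[:3]);A.append(r[:3]);b.append(-r[3])
    return np.linalg.lstsq(np.array(A),np.array(b),rcond=None)[0]
print(tri([('top',(206.5,217.7)),('scene',(400.9,202))]))
print(tri([('wrist',(525,117)),('scene',(400.9,202))]))
print(tri([('wrist',(525,117)),('top',(206.5,217.7))]))
print(tri([('wrist',(319,77)),('wrist',(319,77))]) if 0 else '')
go([.47,.37,.085],-4,0,tip=True); go([.47,.37,.085],-4,0,cam=-1,tip=True);print(get_obs()['q'])
```

```text
[0.5416 0.3689 0.105 ]
[0.5397 0.3714 0.1029]
[0.5441 0.3719 0.0921]

t 39.0 turn [   0.1    0.  -105.3] |105| shift [ 0.0487  0.1132 -0.1055] now [0.421 0.257 0.19 ] w 0.0247 F [-0.1  0.1 -0.2]
t 39.0 turn [-0.   0.1 74.7] |75| shift [ 0.0487  0.1132 -0.1055] now [0.421 0.257 0.19 ] w 0.0247 F [-0.1  0.1 -0.2]
[ 0.3212  0.3977  1.7927 -0.0014  0.9495  0.1256]
```

Emit:
jog_arm(increments=[[[0,0,8,0.03,0.05,0,1],[0,0,16,0.05,0.08,0,1],[0,0,25,0.06,0.1,0,1],[0,0,33,0.066,0.113,0,1],[0,0,41,0.066,0.113,0,1],[0,0,50,0.066,0.113,0,1],[0,0,58,0.066,0.113,0,1],[0,0,66,0.066,0.113,0,1]]])

```text
time: 39.8
position: [0.486, 0.3694, 0.1876]
tool_rot: [0.703, -0.077, 0.075, -0.703]
ft_force: [0.4, -0.1, 0.3]
grip_width: 0.0004
```

Run:
```python
from plan import *
go([.49,.372,.082],-4,0,cam=-1,tip=True);print(get_obs()['q'])
```

```text
t 39.8 turn [ 0.  -0.2  8.4] |8| shift [ 0.004   0.0026 -0.1056] now [0.486 0.369 0.188] w 0.0004 F [ 0.4 -0.1  0.3]
[ 0.4664  0.5491  1.5035  0.0013  1.0918 -0.8886]
```

Emit:
jog_arm(increments=[[[0,0,8.4,0.004,0.002,-0.02,1],[0,0,8.4,0.004,0.002,-0.05,1],[0,0,8.4,0.004,0.002,-0.08,1],[0,0,8.4,0.004,0.002,-0.105,1],[0,0,8.4,0.004,0.002,-0.105,1]]])

```text
time: 40.3
position: [0.4859, 0.3693, 0.0769]
tool_rot: [0.709, -0.03, 0.02, -0.704]
ft_force: [-0.4, -0.7, -0.2]
grip_width: 0.0002
```

Run:
```python
from plan import *
go([.49,.372,.082],-4,0,cam=-1,tip=True)
save('s22',cv2.resize(camera('scene')[130:280,300:520],None,fx=3.5,fy=3.5));save('t22',camera('top'))
```

```text
t 40.3 turn [ 0.4 -0.8  0. ] |1| shift [0.0041 0.0027 0.0051] now [0.486 0.369 0.077] w 0.0002 F [-0.4 -0.7 -0.2]
```

View pics/s22.png

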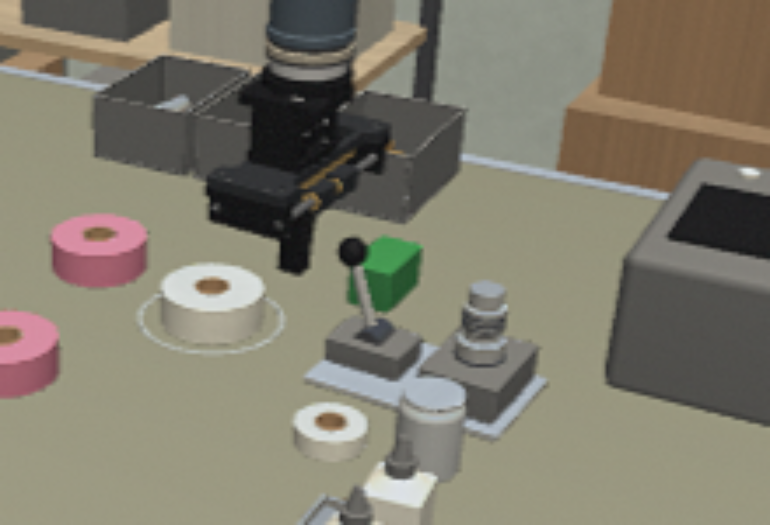

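View pics/t22.png

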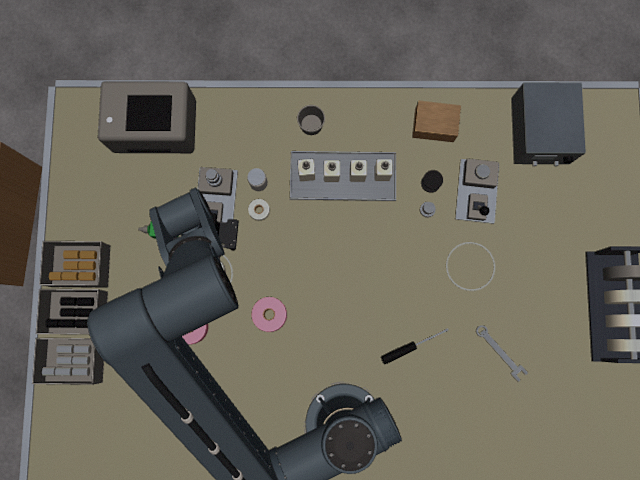

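The roll is still in its ring, the bottles are upright, and the closed fingers are right behind the left ball at (352,250). Everything is in place, so throw the lever.

Emit:
jog_arm(increments=[[[0,0,0,0.015,0.001,0.003,1],[0,0,0,0.03,0.001,0.005,1],[0,0,0,0.042,0,0.005,1],[0,0,0,0.054,0,0.005,1],[0,0,0,0.066,-0.001,0.005,1],[0,0,0,0.078,-0.002,0.005,1],[0,0,0,0.088,-0.002,0.005,1],[0,0,0,0.095,-0.003,0.005,1]]])

```text
time: 41.2
position: [0.5812, 0.3681, 0.0854]
tool_rot: [0.708, -0.031, 0.02, -0.706]
ft_force: [-14.5, 3.5, 8.9]
grip_width: 0.0002
```

Run:
```python
from plan import *
go([.59,.365,.082],-4,0,cam=-1,tip=True)
save('s23',cv2.resize(camera('scene')[130:280,300:520],None,fx=3.5,fy=3.5))
```

```text
t 41.2 turn [ 0.1 -0.9  0.1] |1| shift [ 0.0088 -0.0031 -0.0034] now [0.581 0.368 0.085] w 0.0002 F [-14.5   3.5   8.9]
```

View pics/s23.png

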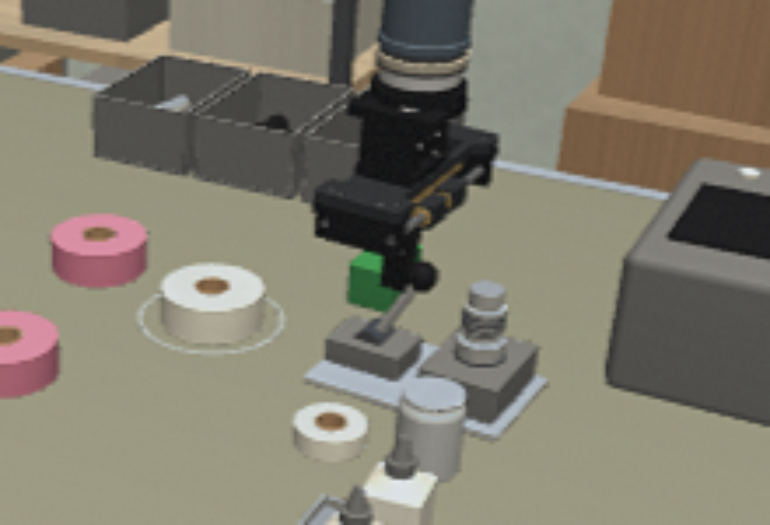

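The ball is over at (424,275), and the force rose to 14.5 N, so the lever is against its stop. Back off and check.

Emit:
jog_arm(increments=[[[0,0,0,0.001,0,0,1],[0,0,0,-0.02,0,0.002,1],[0,0,0,-0.05,0,0.02,1],[0,0,0,-0.08,0,0.06,1],[0,0,0,-0.09,-0.03,0.11,1],[0,0,0,-0.11,-0.07,0.13,1],[0,0,0,-0.13,-0.12,0.14,1],[0,0,0,-0.15,-0.17,0.14,1]]])

```text
time: 42.05
position: [0.438, 0.2112, 0.2272]
tool_rot: [0.707, -0.028, 0.021, -0.706]
ft_force: [0.9, -1.6, -0.6]
grip_width: 0.0004
```

Emit:
jog_arm(increments=[[[0,0,0,0,-0.04,0.01,1],[0,0,0,0,-0.08,0.01,1],[0,0,0,0,-0.12,0.01,1],[0,0,0,0,-0.16,0.01,1],[0,0,0,0,-0.2,0.01,1],[0,0,0,0,-0.22,0.01,1],[0,0,0,0,-0.22,0.01,1]]])

```text
time: 42.75
position: [0.4393, -0.0116, 0.2376]
tool_rot: [0.708, -0.029, 0.024, -0.706]
ft_force: [0.8, -0.4, 0.1]
grip_width: 0.0005
```

Run:
```python
from plan import *
o=get_obs();print(o['time'],o['position'],o['ft_force'])
t=camera('top');s=camera('scene');save('t24',t);save('s24',s)
save('t24c',cv2.resize(t[150:310,140:340],None,fx=3.7,fy=3.7,interpolation=cv2.INTER_CUBIC))
```

```text
42.75 [ 0.4393 -0.0116  0.2376] [ 0.7551 -0.36    0.0511]
```

View pics/t24.png

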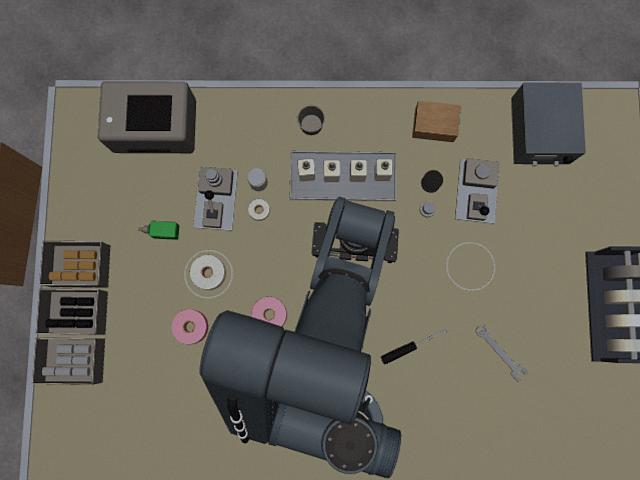

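View pics/s24.png

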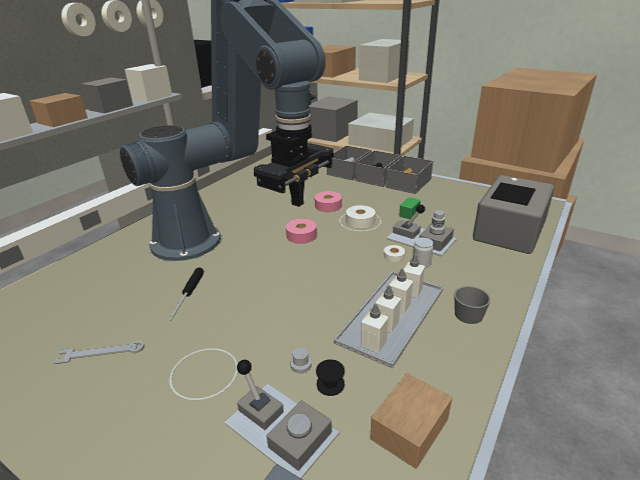

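View pics/t24c.png

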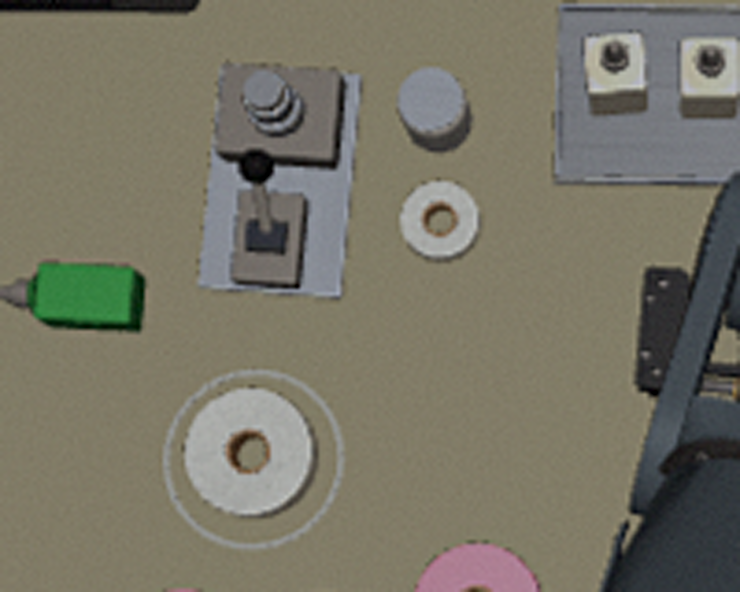

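Run:
```python
from plan import *
p=ray('top',(209.2,194.9),.1)
print(p, 'ahead of ring', np.linalg.norm(p[:2]-np.array([.4023,.3782])),'start',np.linalg.norm(ray('top',(206.5,217.7),.1)[:2]-np.array([.4023,.3782])))
print('roll',ray('top',(140+249/3.7,150+452/3.7),.036)[:2],'ring',ray('top',(140+254/3.7,150+459/3.7),0)[:2])
```

```text
[0.6047 0.3645 0.1   ] ahead of ring 0.20282374712361437 start 0.14033957363386612
roll [0.4032 0.375 ] ring [0.4018 0.3779]
```

```bash
python3 -c "
from rig import *
print(hand_in())"
```

```text
the job is handed in; nothing more can be done
None
```

The job is done and handed in at about 43 s of the 210 s allowed; the hand-in itself gives no verdict.

- **Bottles:** all four white bottles were laid hold of one at a time, turned upright and set in the tray. The last top and scene pictures show all four standing inside the rim.
- **Roll:** I pushed the white roll along the bench with the fingertips, without lifting it, into the left station's ring; that station has the tall connector. It ended about 3 mm from the ring centre, with about 16 mm of room.
- **Lever:** I threw the left lever last, until it met its stop at about 15 N. The final picture puts the ball 203 mm from the ring centre, a lever angle of about 0.99 rad of 1.0, within measuring error.
- **Everything else:** in the last pictures the right lever, the small items, the pink rolls and the green bottle look as they did at the start. The arm was clear and touching nothing.

My three estimates of the left ball's height before the throw differed by up to 13 mm (92 to 105 mm), but they agreed on its position to a few millimetres, so this did not matter. I saw no knock to the roll and no slackening of the grip, and no check failed.

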